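# Load the guide shoe into the spring nest

### The arm

A 6-joint arm with a two-finger parallel gripper is mounted at the origin on a cart in front of the work surface, level with it; the furniture and walls round the work are solid. World frame = base frame: x ahead of the robot, y to its left, z up, the work surface at z = 0. Lengths are in m, angles in rad, forces in N, time in s.
With the tool pointing down it reaches from about 0.35 to 0.975 m from the base axis. Payload 4.9 kg.
Tool frame: the origin (TCP) lies at the very end of the fingers, on their centre line; the grasp point (between the pads) lies 19 mm behind it; z points along the fingers, y is the direction in which the jaws open and shut (so a half turn about z gives the same grasp; the last joint's range is limited). The gripper opens to 85 mm and grips with 20 to 120 N. Pads are 22 mm wide; open, the fingers measure 114 mm over their backs; the gripper's body (76 mm by 85 mm) begins 54 mm behind the grasp point. The pads swing forward as they close: fully open they stand 13 mm farther back than shut.
Start: joints at [-1.327, 0.053, 1.613, -0, 1.476, -0.119], TCP at [0.222, -0.584, 0.202] pointing down, gripper open.
Joint ranges: [-3.01, 3.01], [-1.01, 2.22], [0.06, 2.58], [-1.02, 4.17], [0.09, 2.62], [-3.14, 3.14]. Speed limits (rad/s): [2.57, 2.57, 3.14, 3.14, 3.14, 3.14].

### API

Orientations are given as a unit quaternion [w, x, y, z].
In Python, from plant import monitor, eyes, manip gives the robot as it stands.
- The arm moves only by the tool step_arm, never from a script. Its argument "motion" is a list of rows, each a list of 7 numbers: the shift along the world's x, y, z scaled (see below), then the turn, a rotation vector about the world's x, y, z scaled (see below), then the closure in counts, from 0 (fully open) to 255 (shut). In form: [[x, y, z, ax, ay, az, grip], ...]. A call has 1 to 10 rows; each row is the pose to reach, as a shift and turn from the pose commanded when the call began; what a row does not reach only later rows make up. The controller multiplies each number of a shift by 0.5 m and each number of a turn by 1.5 rad. A row lasts 1/10 s, in which the tool goes at most 50 mm and 8.59 degrees, less where a joint would pass 70% of its speed; a pose out of reach is approached as far as the arm can. A call with a number of a shift or a turn outside -1 to 1 is refused whole. A call with a gripper value outside its range is refused whole. The fingers move at their own pace and stop on an object; the grip force is fixed at half the most. Time passes only in rows, so rows that repeat a pose let the fingers close. It gives the time, the measured TCP pose, the force and the opening at its end, in the units of the state.
- monitor.state(): the state, without advancing time (a new reading comes with each control period).
- eyes.grab_frame(name): name is "side" or "top"; returns a dict with "pixels" (480x640x3 uint8, red, green, blue), "mtx" (3x3 intrinsics, pixels), "rvec" (rotation vector, rad) and "tvec" (3), from world to camera coordinates, as OpenCV has them. Camera axes: x right, y down, z forward; pixel columns grow to the right and rows downward; lengths in m; the calibration is good to about 2 mm. A picture is of the moment at which its call begins. There is no depth.
- manip.job_done(): hands the job in, once; it reports no verdict.
Trained networks look in the newest picture that a camera, given by its name, has taken for a name from the list of things; names that differ only in an ending like _2 or _b are one class to them, and where a whole thing is asked for, a point or a joint stands for the part that bears it (a point fixed in the world has none). Each returns a list of dicts, best first, with "p" (0 to 1); they miss things now and then, are a little off and sometimes report something else, mostly with a low value. They report only what shows in the picture. A call takes as long as a camera call. They do not tell look-alikes from the thing itself.
- eyes.look_for(name, camera): "box" ([centre column, centre row, width, height] in pixels, round what is visible of it).
- eyes.pinpoint(name, camera): "uv" ([column, row] in pixels: a listed point, or the origin of a listed thing).
The state is a dict: "time": time; "joint_pos": joint angles; "joint_vel": joint speeds; "joint_efforts": joint torques, N m; "tool_pos": TCP position; "tool_rot": TCP orientation; "contact_force": force on the tool from outside, world axes, zero at the start; "ft_torque": the same for the moment, N m; "gripper_width": opening from 0.0 (shut) to 1.0 (fully open).
Only numpy, scipy, OpenCV 4.12 (cv2) and the standard library are available. Lean on these libraries where they do the work, as an engineer would, in place of code of your own. Each camera call takes 0.05 s, during which the arm holds its last target.

### The job

Load the loose guide shoe into the spring nest on the base plate: hook its tongue under the overhanging toe with the nose held up, push it in against the spring plunger until the nose clears the keeper, then set the nose down behind the keeper, let go and press the shoe down so that it lies flat on the nest floor, held by the spring. Push by feel and gently: do not jam the shoe hard against the nest or its end wall, and leave the tools lying around where they are.

Things in the scene. Friction and masses are not known exactly. Their poses are not given: they have to be found in the camera images.
- guide_shoe: Loose silvery milled shoe, 0.28 kg, 64 (x) x 30 (y) x 32 mm (z). Origin: centre of the underside, z up, stands on the bench. A 9 mm thick foot runs the whole length; the full-height block spans x -32..+12 mm, so at +x the foot sticks out as a 20 mm long tongue. -x end: nose. Grasp the block (centre x -10) across the 30 mm width, fingertips at least 11 mm above the underside to clear rails and screws.
- tongue_end (a point): Middle of the end face of the shoe's tongue: x +32, z +4.5 mm in the shoe's frame.
- base_plate: Ground steel plate 190 x 90 x 10 mm fixed to the bench. Origin: centre of its underside; +x: direction in which the shoe is pushed under the toe; z up. Carries the dark nest, locked by 4 screws (heads up to z 23 mm) in slots: the nest stands anywhere up to 14 mm either way along x. That setting is not measured; find it by touch or sight. It does not shift in use. Frames of the points are parallel to the plate.
- floor_mid (a point): On the nest's flat floor, 18 mm above the bench, at x 0, y 0 of the plate; side rails along x, 4.5 mm high, 33.6 mm apart inside. Seated, the shoe's underside lies flat here, its origin up to 14 mm either way in x. When let go, friction at the plunger may leave the tongue a few mm up: a light press (about 10 N) on the top of the block (then 50 mm above the bench) beds it.
- keeper_mid (a point): Mid setting (true place up to 14 mm either way in x) of the upper inner edge of the keeper, a bar across the nest, 4 mm above the floor, 12 mm thick in x; the nose drops in on its +x side. x -32.2, z 22 mm of the plate. Held level the shoe does not pass: go in some 6 degrees nose up, the lower edge of the tongue's end up to 2.5 mm above the floor (higher only before it is under the toe).
- toe_edge (a point): Mid setting (true place up to 14 mm either way in x) of the lower front edge of the overhanging toe, x 22, z 31 mm of the plate: 13 mm clear above the floor, toe 46 mm wide, its top at z 42 mm; solid wall 13 mm farther in under it.
- plunger_tip (a point): Mid setting (true place up to 14 mm either way in x) of the tip of the free brass spring plunger under the toe, x 30 of the plate, 4.8 mm above the floor, 8 mm diameter. Yields from 3 N, then 2 N per mm; at 5 mm the tongue meets the solid wall. The nose clears the keeper once it is pushed in 2 mm (7 N); 3 to 4 mm (9 to 11 N) is right. After release it pushes the shoe back against the keeper.
- hex_key: Bystander: black L-shaped hex key, 31 x 93 x 7 mm, lying on the bench.
- ring_gauge: Bystander: steel ring gauge, 39 mm across, 17 mm high.
- plug_gauge: Bystander: plug gauge with black grip, 16 x 84 x 14 mm, lying on the bench.
There are look-alikes about, which are no part of the job. What is shaped like the guide_shoe but blue is not meant.

How it is judged:
By the outcome, as a careful person would: the job done as asked, in the order asked, and still so for the second after the job is handed in, with the robot touching nothing.
It also fails if it takes over 67 s, if anything falls off the work surface, if the arm or the gripper's body presses on something with over 40 N, if the wrist force passes 120 N, or if a joint passes its speed limit or range.

## Working session

There is one attempt and no reset: what is moved stays moved. The work goes in short steps, Python scripts to look and compute and a tool call to move; the robot and the scene stay as the last step left them, time stands still between calls to the robot, and variables do not carry over. Pictures are saved under pics/ and viewed, and the job is handed in when it is done.

Besides the shell and the picture viewer there is one more tool, called by a JSON object that holds its "fn" and its "kwargs". step_arm: Moves the arm, as the interface text tells. Its arguments: {"type":"object","properties":{"motion":{"type":"array","items":{"type":"array","items":{"type":"number"}}}},"required":["motion"]}

```bash
ls; mkdir -p pics; python3 - <<'E'
from plant import monitor, eyes, manip
import cv2,json
print(monitor.state())
for c in ["side","top"]:
    f=eyes.grab_frame(c)
    cv2.imwrite(f"pics/{c}0.png",f["pixels"][:,:,::-1])
    print(c,f["mtx"].tolist(),f["rvec"],f["tvec"])
    for n in ["guide_shoe","base_plate","hex_key","ring_gauge","plug_gauge"]:
        print(n,[(([round(v) for v in d["box"]]),round(d["p"],2)) for d in eyes.look_for(n,c)])
    for n in ["guide_shoe","tongue_end","base_plate","floor_mid","keeper_mid","toe_edge","plunger_tip"]:
        print(n,[(([round(v,1) for v in d["uv"]]),round(d["p"],2)) for d in eyes.pinpoint(n,c)])
E
```

```text
pics
{'time': 0.0, 'joint_pos': array([-1.32700152e+00,  5.33406359e-02,  1.61428253e+00,  1.76827519e-06,
        1.47602362e+00, -1.18998861e-01]), 'joint_vel': array([-0.00050389, -0.00033343,  0.00141035, -0.00171552, -0.00210638,
        0.00129804]), 'joint_efforts': array([-3.59214400e-04, -3.93677974e+01, -3.70176172e+01, -1.03614177e-04,
        7.08110645e-03, -5.18696467e-06]), 'tool_pos': array([ 0.22163997, -0.58364922,  0.20098001]), 'tool_rot': array([-1.02512152e-03,  9.83592155e-01,  1.80403486e-01, -6.31668505e-05]), 'contact_force': array([ 0.16078048,  0.227449  , -0.47449025]), 'ft_torque': array([ 0.00051235,  0.00810142, -0.0417995 ]), 'gripper_width': 0.9980376536900667}
side [[550.4880813996987, 0.0, 317.1084563833767], [0.0, 550.4880813996987, 242.51851275671874], [0.0, 0.0, 1.0]] [ 0.67794444 -2.5390276   1.21193688] [0.44793765 0.18986282 0.83414271]
guide_shoe [([403, 192, 36, 22], 0.95), ([373, 214, 35, 24], 0.73)]
base_plate [([320, 278, 102, 82], 0.74)]
hex_key [([247, 251, 32, 30], 0.43)]
ring_gauge [([216, 311, 23, 23], 0.63), ([407, 254, 17, 34], 0.
[... 512 characters left out ...]
6735814] [-0.0279774   0.49935837  0.95862827]
guide_shoe [([401, 256, 34, 20], 0.87), ([452, 271, 37, 27], 0.65), ([360, 312, 41, 9], 0.49)]
base_plate [([300, 252, 97, 61], 0.82)]
hex_key [([301, 177, 24, 37], 0.68), ([402, 256, 34, 26], 0.52)]
ring_gauge [([219, 196, 16, 18], 0.66)]
plug_gauge [([362, 310, 40, 7], 0.67), ([300, 251, 93, 60], 0.55)]
guide_shoe [([447.1, 270.8], 0.88), ([400.1, 256.8], 0.71)]
tongue_end [([384.5, 252.2], 0.83), ([436.9, 259.3], 0.57), ([357.5, 311.4], 0.2)]
base_plate [([301.9, 248.1], 0.97)]
floor_mid [([300.6, 250.8], 0.66)]
keeper_mid [([316.0, 251.9], 0.98), ([290.5, 250.4], 0.32)]
toe_edge [([288.3, 248.4], 0.93), ([300.5, 176.3], 0.26)]
plunger_tip []
```

View pics/side0.png

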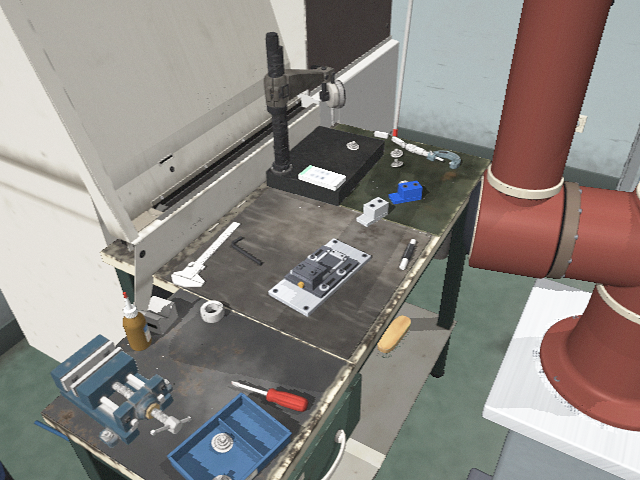

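View pics/top0.png

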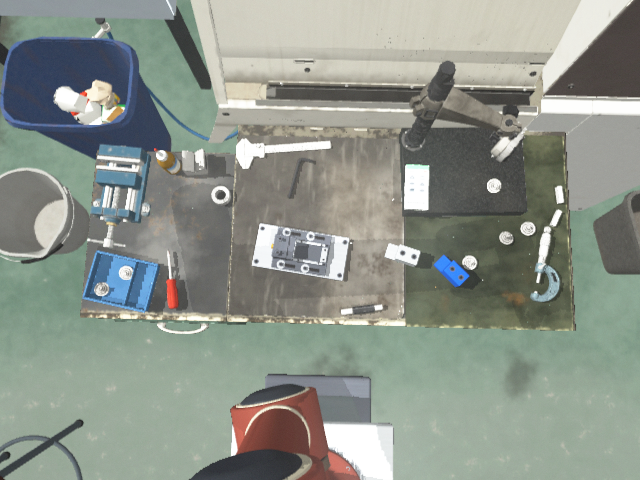

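```bash
python3 - <<'E'
import cv2
a=cv2.imread('pics/side0.png'); b=cv2.imread('pics/top0.png')
A=cv2.resize(a[170:350,200:440],None,fx=3.3,fy=3.3,interpolation=cv2.INTER_CUBIC)
cv2.imwrite('pics/side0c.png',A)
B=cv2.resize(b[200:340,240:480],None,fx=3.3,fy=3.3,interpolation=cv2.INTER_CUBIC)
cv2.imwrite('pics/top0c.png',B)
E
```

```text
(no output)
```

View pics/side0c.png

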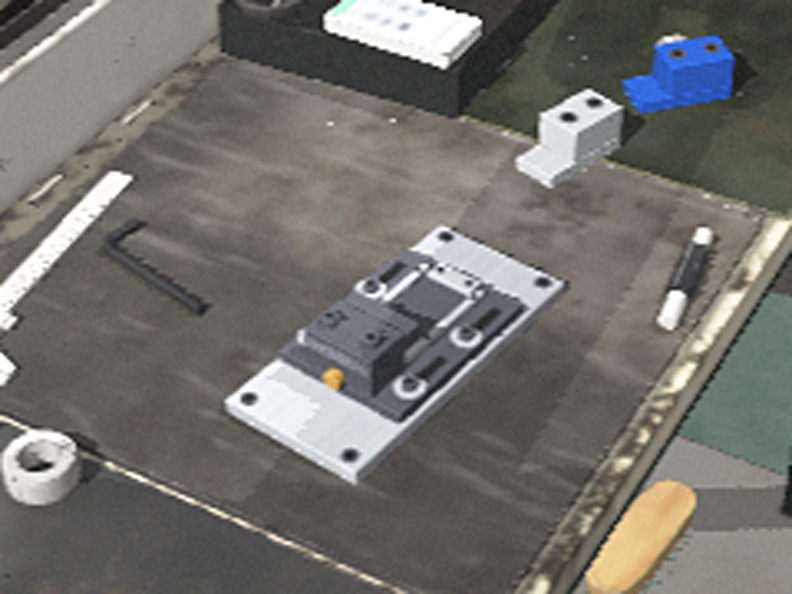

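View pics/top0c.png

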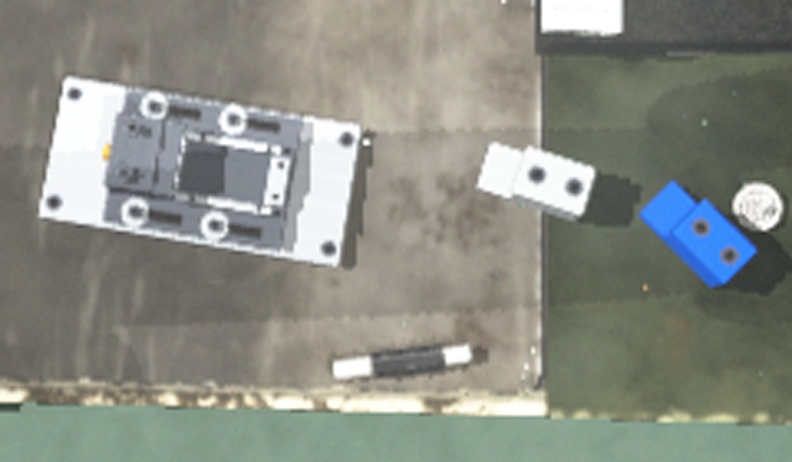

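Candidates for the shoe: a silvery one at top (401,256) / side (373,214), and a blue look-alike at top (452,271) / side (403,192). I choose the silvery one and will check it in a close crop.

```bash
python3 - <<'E'
import cv2,numpy as np
a=cv2.imread('pics/side0.png'); b=cv2.imread('pics/top0.png')
A=cv2.resize(a[190:230,350:395],(450,400),interpolation=cv2.INTER_NEAREST)
B=cv2.resize(b[235:275,378:428],(500,400),interpolation=cv2.INTER_NEAREST)
cv2.imwrite('pics/shoe_a.png',A);cv2.imwrite('pics/shoe_b.png',B)
cv2.imwrite('pics/pl_a.png',cv2.resize(a[230:320,260:376],None,fx=6.5,fy=6.5,interpolation=cv2.INTER_CUBIC))
cv2.imwrite('pics/pl_b.png',cv2.resize(b[215:285,245:360],None,fx=6.9,fy=6.9,interpolation=cv2.INTER_CUBIC))
E
```

```text
(no output)
```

View pics/shoe_a.png

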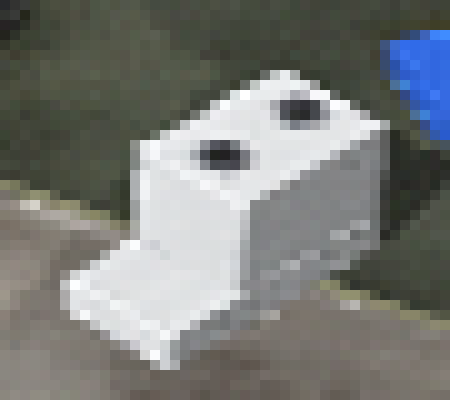

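View pics/shoe_b.png

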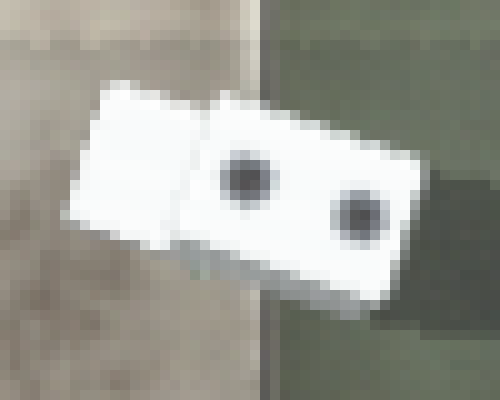

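View pics/pl_a.png

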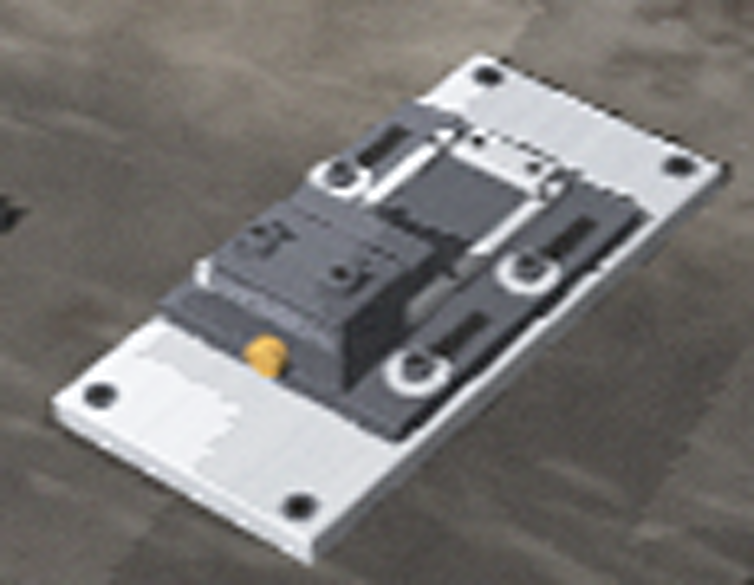

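View pics/pl_b.png

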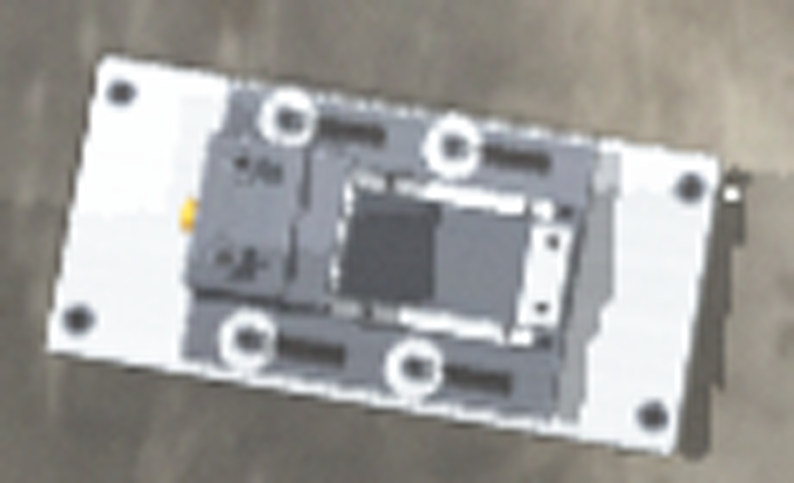

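```bash
cat > h.py <<'E'
import numpy as np,cv2
from scipy.optimize import least_squares
CAM={"side":(np.array([[550.4880814,0,317.10845638],[0,550.4880814,242.51851276],[0,0,1.]]),np.array([0.67794444,-2.5390276,1.21193688]),np.array([0.44793765,0.18986282,0.83414271])),
"top":(np.array([[496.9969771,0,324.62656852],[0,496.9969771,245.1728029],[0,0,1.]]),np.array([2.16670346,-2.11091874,0.16735814]),np.array([-0.0279774,0.49935837,0.95862827]))}
def proj(P,c):
    K,r,t=CAM[c]; return cv2.projectPoints(np.asarray(P,float).reshape(-1,3),r,t,K,None)[0][:,0]
def unproj(uv,c,z):
    K,r,t=CAM[c]; R=cv2.Rodrigues(r)[0]; d=R.T@np.linalg.inv(K)@np.array([uv[0],uv[1],1]); C=-R.T@t
    return C+d*(z-C[2])/d[2]
def T(p,P):
    P=np.asarray(P,float); c,s=np.cos(p[2]),np.sin(p[2])
    return np.c_[p[0]+c*P[:,0]-s*P[:,1],p[1]+s*P[:,0]+c*P[:,1],P[:,2]]
def fit(obs,p0):
    f=lambda p:np.concatenate([(proj(T(p,P),c)-uv).ravel() for c,P,uv in obs])
    r=least_squares(f,p0,loss='soft_l1'); return r.x,f(r.x)
E
python3 - <<'E'
from h import *
def cr(pts,s,u0,v0): return (np.array(pts,float)+.5)/s-.5+np.array([u0,v0])
pt=cr([(105,57),(720,155),(675,455),(48,350)],6.9,245,215)
ps=cr([(55,403),(478,55),(728,165),(312,545)],6.5,260,230)  # same physical order? decide by worlds
for q in pt: print('top',unproj(q,'top',.01).round(4))
for q in ps: print('side',unproj(q,'side',.01).round(4))
# shoe
st=cr([(108,82),(65,220),(215,92),(428,160),(383,296)],10,378,235)
ss=cr([(65,283),(165,340),(280,72),(388,125),(247,200),(137,143)],10,350,190)
for q,z in zip(st,[9,9,32,32,32]): print('st',unproj(q,'top',z/1e3).round(4))
for q,z in zip(ss,[9,9,32,32,32,32]): print('ss',unproj(q,'side',z/1e3).round(4))
for n,c,uv,z in [("floor","side",(319.8,267.9),.018),("floor","top",(300.6,250.8),.018),("keep","side",(332.5,257.1),.022),("keep","top",(316,251.9),.022),("toe","side",(312.1,271.6),.031),("toe","top",(288.3,248.4),.031)]:
    print(n,c,unproj(uv,c,z).round(4))
E
```

```text
top [0.5481 0.1213 0.01  ]
top [ 0.523  -0.0648  0.01  ]
top [ 0.4324 -0.0531  0.01  ]
top [0.4588 0.1342 0.01  ]
side [0.5455 0.1261 0.01  ]
side [ 0.5197 -0.0619  0.01  ]
side [ 0.431  -0.0519  0.01  ]
side [0.4574 0.1373 0.01  ]
st [ 0.5133 -0.1467  0.009 ]
st [ 0.4842 -0.138   0.009 ]
st [ 0.5079 -0.1654  0.032 ]
st [ 0.4951 -0.2085  0.032 ]
st [ 0.4673 -0.1993  0.032 ]
ss [ 0.5118 -0.1445  0.009 ]
ss [ 0.485  -0.1369  0.009 ]
ss [ 0.4928 -0.2044  0.032 ]
ss [ 0.4649 -0.1974  0.032 ]
ss [ 0.4786 -0.1593  0.032 ]
ss [ 0.5073 -0.1668  0.032 ]
floor side [0.4931 0.0353 0.018 ]
floor top [0.4904 0.034  0.018 ]
keep side [0.4854 0.0017 0.022 ]
keep top [0.4883 0.0023 0.022 ]
toe side [0.4923 0.0632 0.031 ]
toe top [0.4927 0.0584 0.031 ]
```

```bash
cat > m1.py <<'E'
from h import *
def cr(pts,s,u0,v0): return (np.array(pts,float)+.5)/s-.5+np.array([u0,v0])
pt=cr([(105,57),(720,155),(675,455),(48,350)],6.9,245,215)
ps=cr([(55,403),(478,55),(728,165),(312,545)],6.5,260,230)
# order by world: (+x,-y) local => plate +x ~ world +y ; plate +y ~ world -x
PL={'A':(95,-45),'B':(-95,-45),'C':(-95,45),'D':(95,45)}  # A: world y+, x+ (plate y -)
L=np.array([[*PL[k],10] for k in 'ABCD'])/1e3
for nm,o in [('top',[('top',L,pt)]),('side',[('side',L,ps)]),('both',[('top',L,pt),('side',L,ps)])]:
    p,r=fit(o,[.49,.035,1.7]); print('plate',nm,p.round(4),np.degrees(p[2]).round(2),'rms px',np.sqrt((r**2).mean()).round(2))
st=cr([(108,82),(65,220),(215,92),(428,160),(383,296)],10,378,235)
ss=cr([(65,283),(165,340),(280,72),(388,125),(247,200),(137,143)],10,350,190)
S1=np.array([[32,-15,9],[32,15,9],[12,-15,32],[-32,-15,32],[-32,15,32]])/1e3
S2=np.array([[32,-15,9],[32,15,9],[-32,-15,32],[-32,15,32],[12,15,32],[12,-15,32]])/1e3
for nm,o in [('top',[('top',S1,st)]),('side',[('side',S2,ss)]),('both',[('top',S1,st),('side',S2,ss)])]:
    p,r=fit(o,[.49,-.17,1.7]); print('shoe',nm,p.round(4),np.degrees(p[2]).round(2),'rms px',np.sqrt((r**2).mean()).round(2))
E
python3 m1.py
```

```text
plate top [0.4906 0.0344 1.4337] 82.15 rms px 0.33
plate side [0.4885 0.0374 1.4345] 82.19 rms px 0.26
plate both [0.4898 0.0354 1.4337] 82.15 rms px 0.62
shoe top [ 0.49   -0.1731  1.2892] 73.86 rms px 0.16
shoe side [ 0.4889 -0.1721  1.2673] 72.61 rms px 0.44
shoe both [ 0.4896 -0.1729  1.2807] 73.38 rms px 0.41
```

```bash
cat > m2.py <<'E'
from h import *
def cr(pts,s,u0,v0): return (np.array(pts,float)+.5)/s-.5+np.array([u0,v0])
pl={'top':(.4906,.0344,1.4337),'side':(.4885,.0374,1.4345)}
def loc(q,c,z):
    w=unproj(q,c,z/1e3); p=pl[c]; d=w[:2]-p[:2]; cc,s=np.cos(p[2]),np.sin(p[2]); return np.round(1e3*np.array([cc*d[0]+s*d[1],-s*d[0]+cc*d[1]]),1)
print('top keeper in',[loc(q,'top',22) for q in cr([(529,225),(518,325)],6.9,245,215)])
print('top keeper out',[loc(q,'top',22) for q in cr([(571,230),(557,335)],6.9,245,215)])
print('top toe front?',[loc(q,'top',42) for q in cr([(352,185),(336,300),(310,140),(290,285)],6.9,245,215)])
print('top toe rear',[loc(q,'top',42) for q in cr([(212,130),(190,290)],6.9,245,215)])
print('nest ends z?',[loc(q,'top',18) for q in cr([(230,85),(185,360),(597,150),(553,415)],6.9,245,215)])
print('side keeper in',[loc(q,'side',22) for q in cr([(456,150),(540,192)],6.5,260,230)])
print('side keeper out',[loc(q,'side',22) for q in cr([(480,130),(570,170)],6.5,260,230)])
print('side toe front top',[loc(q,'side',42) for q in cr([(310,188),(440,240)],6.5,260,230)])
print('side toe rear top',[loc(q,'side',42) for q in cr([(205,260),(345,318)],6.5,260,230)])
# model overlays
import sys
for c in ['top','side']:
    for d in [-14,0,14]:
        print(c,d,'keeper inner',proj(T(pl[c],np.array([[-32.2+d,-16,22],[-32.2+d,16,22]])/1e3),c).round(1).tolist(),'toe',proj(T(pl[c],np.array([[22+d,-23,42],[22+d,23,42]])/1e3),c).round(1).tolist())
a={c:cv2.imread(f'pics/{c}0.png') for c in ['top','side']}
for c,(u0,v0,w,h) in {'top':(270,225,70,55),'side':(280,235,70,65)}.items():
    s=11 if c=='top' else 9
    cv2.imwrite(f'pics/nest_{c}.png',cv2.resize(a[c][v0:v0+h,u0:u0+w],None,fx=s,fy=s,interpolation=cv2.INTER_NEAREST))
E
python3 m2.py
```

```text
top keeper in [array([-41. , -13.5]), array([-42.7,  16.5])]
top keeper out [array([-53.5, -14. ]), array([-54.5,  17.5])]
top toe front? [array([ 11. , -13.7]), array([ 9.8, 20.3]), array([ 25.4, -24.8]), array([23.7, 18.1])]
top toe rear [array([ 54. , -23.1]), array([52. , 24.2])]
nest ends z? [array([ 54.2, -41.3]), array([52.7, 42.2]), array([-57.2, -39.7]), array([-57.1,  40.6])]
side keeper in [array([-42.9, -13.7]), array([-42.4,  16.6])]
side keeper out [array([-54.3, -13.6]), array([-55.3,  17.7])]
side toe front top [array([ 13.2, -21.2]), array([ 9. , 20.6])]
side toe rear top [array([ 53.4, -25. ]), array([48.8, 19.6])]
top -14 keeper inner [[323.9, 246.4], [321.4, 261.7]] toe [[297.9, 237.1], [293.9, 259.5]]
top 0 keeper inner [[317.2, 245.3], [314.6, 260.6]] toe [[291.0, 236.0], [287.0, 258.4]]
top 14 keeper inner [[310.4, 244.2], [307.8, 259.5]] toe [[284.1, 234.9], [280.1, 257.3]]
side -14 keeper inner [[329.8, 251.3], [343.6, 257.9]] toe [[308.3, 256.6], [328.7, 266.7]]
side 0 keeper inner [[325.2, 255.1], [339.1, 261.9]] toe [[303.4, 260.7], [323.8, 271.0]]
side 14 keeper inner [[320.6, 259.0], [334.5, 265.9]] toe [[298.4, 264.8], [318.8, 275.3]]
```

View pics/nest_top.png

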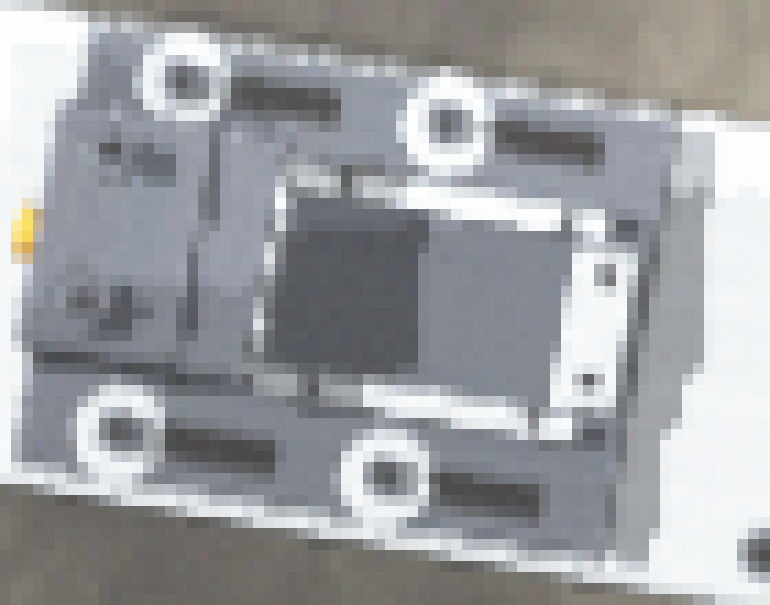

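View pics/nest_side.png

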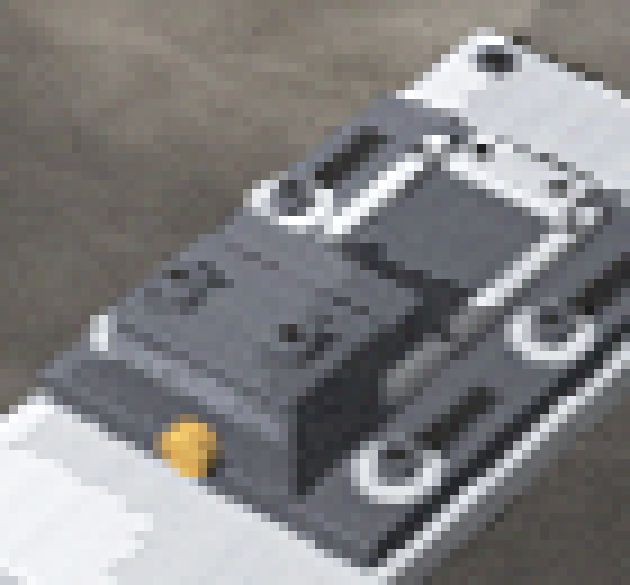

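Plate fit: (0.4897, 0.0358), yaw 82.2°. The nest stands about 10.4 mm toward −x, with the keeper and toe agreeing to 1 mm. The silvery shoe is at (0.4895, −0.1727), yaw 73.5°. The close crop confirms it: silvery, with its tongue toward world +y. Next I move above it.

{"fn": "step_arm", "kwargs": {"motion": [[0.53,0.803,-0.162,0,0,0.613,0],[0.53,0.803,-0.162,0,0,0.613,0],[0.53,0.803,-0.162,0,0,0.613,0],[0.53,0.803,-0.162,0,0,0.613,0],[0.53,0.803,-0.162,0,0,0.613,0],[0.53,0.803,-0.162,0,0,0.613,0],[0.53,0.803,-0.162,0,0,0.613,0],[0.53,0.803,-0.162,0,0,0.613,0],[0.53,0.803,-0.162,0,0,0.613,0],[0.53,0.803,-0.162,0,0,0.613,0]]}}

```text
time: 2.3
tool_pos: [0.4877, -0.1803, 0.1209]
tool_rot: [0.0, 0.801, 0.599, 0.0]
contact_force: [-0.5, -0.7, -0.3]
gripper_width: 1.001
```

{"fn": "step_arm", "kwargs": {"motion": [[0,0,0,0,0,0,0],[0,0,0,0,0,0,0],[0,0,0,0,0,0,0],[0,0,0,0,0,0,0]]}}

```text
time: 2.7
tool_pos: [0.4865, -0.1839, 0.1216]
tool_rot: [0.0, 0.802, 0.597, 0.0]
contact_force: [0.7, 0.4, 0.4]
gripper_width: 1.001
```

```bash
cat >> h.py <<'E'
from scipy.spatial.transform import Rotation as Ro
def rep(s):
    q=s["tool_rot"]; R=Ro.from_quat([q[1],q[2],q[3],q[0]]).as_matrix()
    print('t',round(s['time'],2),'pos',s['tool_pos'].round(4),'z',R[:,2].round(4),'yaw y %.2f'%(np.degrees(np.arctan2(R[1,1],R[0,1]))%180),'F',s['contact_force'].round(2),'w',round(s['gripper_width'],3))
    return R
E
python3 - <<'E'
from h import *
from plant import monitor,eyes
rep(monitor.state()); print(monitor.state()['joint_pos'].round(3))
f=eyes.grab_frame('top'); im=f['pixels'][:,:,::-1]
cv2.imwrite('pics/t1.png',cv2.resize(im[200:300,320:480],None,fx=5,fy=5))
E
```

```text
t 2.7 pos [ 0.4865 -0.1839  0.1216] z [ 5.e-04 -5.e-04 -1.e+00] yaw y 163.37 F [0.75 0.39 0.4 ] w 1.001
[-0.504 -0.137  1.934 -0.     1.344 -0.214]
```

View pics/t1.png

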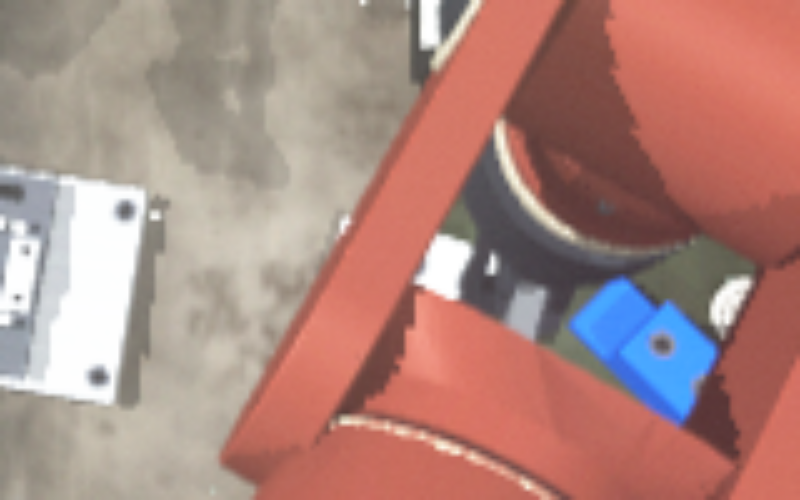

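The top view shows the arm hiding most of the shoe, with the tongue at (440,265) in the crop beside the gripper and the blue shoe at (650,345), clear of the fingers. Now descending.

{"fn": "step_arm", "kwargs": {"motion": [[0,0,-0.06,0,0,0,0],[0,0,-0.12,0,0,0,0],[0,0,-0.16,0,0,0,0],[0,0,-0.19,0,0,0,0],[0,0,-0.205,0,0,0,0],[0,0,-0.217,0,0,0,0],[0,0,-0.217,0,0,0,0],[0,0,-0.217,0,0,0,0]]}}

```text
time: 3.55
tool_pos: [0.4875, -0.1832, 0.0136]
tool_rot: [0.001, 0.801, 0.598, 0.0]
contact_force: [0.4, -0.3, 0.5]
gripper_width: 0.998
```

```bash
python3 - <<'E'
from h import *
from plant import monitor,eyes
rep(monitor.state())
for c,(u0,v0,w,h) in {'side':(310,150,140,110)}.items():
    im=eyes.grab_frame(c)['pixels'][:,:,::-1]
    cv2.imwrite(f'pics/g1{c}.png',cv2.resize(im[v0:v0+h,u0:u0+w],None,fx=5,fy=5))
rep(monitor.state())
E
```

```text
t 3.55 pos [ 0.4875 -0.1832  0.0136] z [ 1.4e-03 -8.0e-04 -1.0e+00] yaw y 163.47 F [ 0.37 -0.33  0.5 ] w 0.998
t 3.6 pos [ 0.4876 -0.1832  0.0138] z [ 1.7e-03 -9.0e-04 -1.0e+00] yaw y 163.48 F [ 0.23 -0.2   0.59] w 0.998
```

View pics/g1side.png

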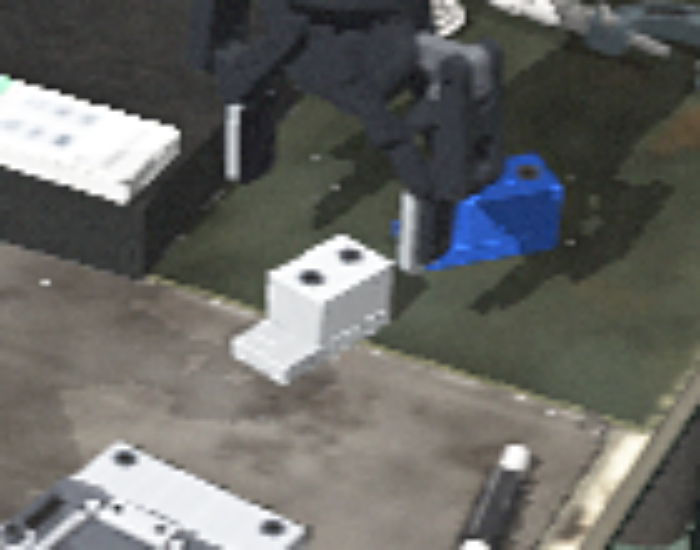

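```bash
python3 - <<'E'
from h import *
f=lambda P:((proj(P,'side')-np.array([310,150])+.5)*5).round()
print(f([[.4875,-.1832,.027],[.4867,-.1823,.032],[.4875,-.1832,.05]]))
d=np.array([np.cos(np.radians(163.5)),np.sin(np.radians(163.5)),0])*.0425
for z in (.027,.05): print(f([np.array([.4875,-.1832,z])+d,np.array([.4875,-.1832,z])-d]))
E
```

```text
[[329. 275.]
 [330. 267.]
 [332. 229.]]
[[407. 317.]
 [254. 234.]]
[[411. 271.]
 [256. 188.]]
```

```bash
python3 - <<'E'
from h import *
from plant import monitor,eyes
print("cam", [(-cv2.Rodrigues(CAM[c][1])[0].T@CAM[c][2]).round(3) for c in CAM])
im=eyes.grab_frame('side')['pixels'][:,:,::-1]
cv2.imwrite(f'pics/g2side.png',cv2.resize(im[110:240,340:430],None,fx=6,fy=4.6 if 0 else 6)[:600*1+180][-600:] )
E
```

```text
cam [array([0.103, 0.679, 0.679]), array([ 0.344, -0.018,  1.025])]
```

View pics/g2side.png

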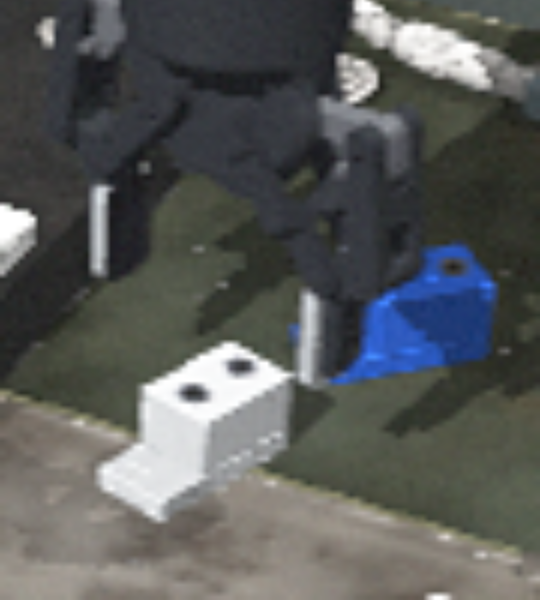

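```bash
python3 - <<'E'
from h import *
d=np.array([np.cos(np.radians(163.5)),np.sin(np.radians(163.5)),0]); e=np.array([d[1],-d[0],0])
c=np.array([.4875,-.1832,0])
for z in (.02,.027,.035,.04,.045,.05):
    a=unproj((358.3,185.8),'side',z)-c; b=unproj((390.5,203.8),'side',z)-c
    print(z,'across/along mm', (1e3*a@d).round(1),(1e3*a@e).round(1),'|',(1e3*b@d).round(1),(1e3*b@e).round(1))
print(e)
E
```

```text
0.02 across/along mm -81.2 -34.5 | 14.0 -32.0
0.027 across/along mm -73.9 -26.6 | 20.4 -24.1
0.035 across/along mm -65.4 -17.4 | 27.7 -15.0
0.04 across/along mm -60.1 -11.7 | 32.2 -9.3
0.045 across/along mm -54.9 -6.0 | 36.8 -3.6
0.05 across/along mm -49.6 -0.3 | 41.3 2.1
[0.28401534 0.95881973 0.        ]
```

The finger tips seem higher in the picture than the reported TCP would put them. I'll close partway, clear of the shoe, and look again before gripping.

{"fn": "step_arm", "kwargs": {"motion": [[0,0,0,0,0,0,120],[0,0,0,0,0,0,120],[0,0,0,0,0,0,120],[0,0,0,0,0,0,120],[0,0,0,0,0,0,120]]}}

```text
time: 4.15
tool_pos: [0.4868, -0.1828, 0.0127]
tool_rot: [-0.0, 0.801, 0.598, -0.0]
contact_force: [0.1, -0.0, 0.2]
gripper_width: 0.527
```

```bash
python3 - <<'E'
from h import *
from plant import monitor,eyes
rep(monitor.state())
im=eyes.grab_frame('side')['pixels'][:,:,::-1]
cv2.imwrite(f'pics/g3side.png',cv2.resize(im[140:240,340:430],None,fx=6,fy=6,interpolation=cv2.INTER_CUBIC) )
E
```

```text
t 4.15 pos [ 0.4868 -0.1828  0.0127] z [-0. -0. -1.] yaw y 163.47 F [ 0.06 -0.01  0.18] w 0.527
```

View pics/g3side.png

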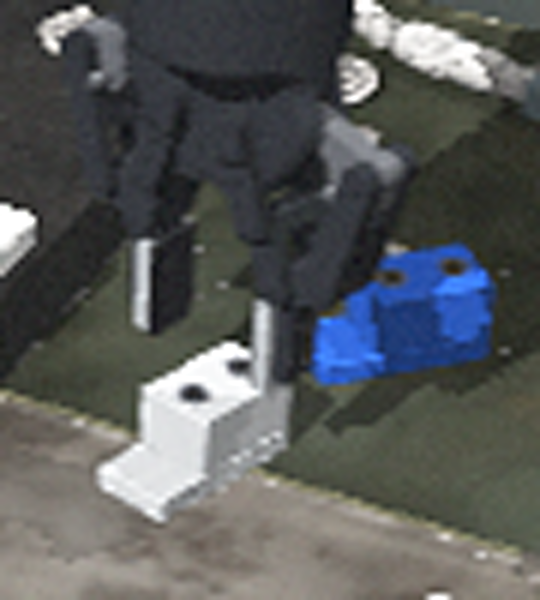

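```bash
python3 - <<'E'
from h import *
from plant import eyes
d=np.array([np.cos(np.radians(163.5)),np.sin(np.radians(163.5)),0]); e=np.array([d[1],-d[0],0])
c=np.array([.4868,-.1828,0])
p=lambda q:np.array([340,140])+(np.array(q)+.5)/6-.5
for z in (.02,.03,.04,.05,.06):
    a=unproj(p((152,332)),'side',z)-c; b=unproj(p((255,390)),'side',z)-c
    print(z,'across/along mm', (1e3*a@d).round(1),(1e3*a@e).round(1),'|',(1e3*b@d).round(1),(1e3*b@e).round(1))
im=eyes.grab_frame('top')['pixels'][:,:,::-1]
cv2.imwrite('pics/t2.png',cv2.resize(im[200:310,370:500],None,fx=6,fy=6,interpolation=cv2.INTER_CUBIC)[:600])
im=eyes.grab_frame('side')['pixels'][:,:,::-1]
cv2.imwrite('pics/s2.png',im)
E
```

```text
0.02 across/along mm -47.2 -18.8 | 2.8 -17.6
0.03 across/along mm -37.2 -7.6 | 12.0 -6.5
0.04 across/along mm -27.2 3.6 | 21.3 4.7
0.05 across/along mm -17.2 14.8 | 30.6 15.9
0.06 across/along mm -7.1 25.9 | 39.8 27.0
```

View pics/t2.png

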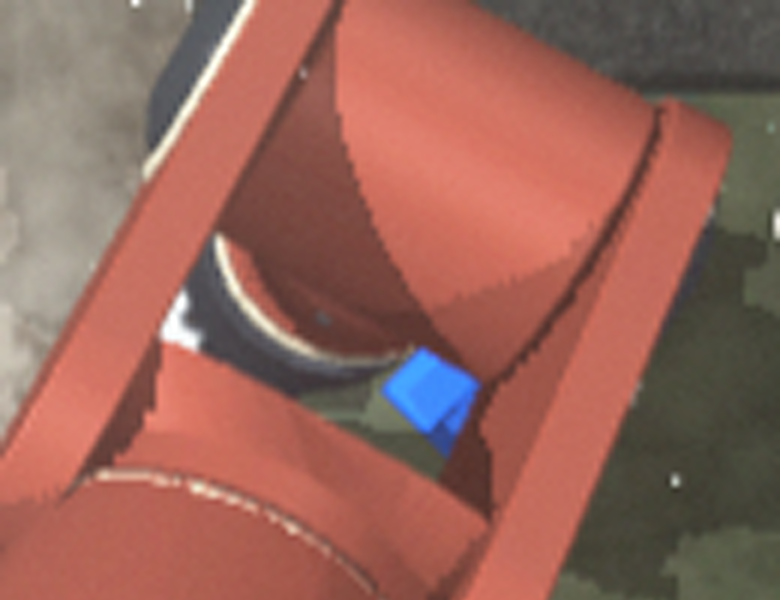

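View pics/s2.png

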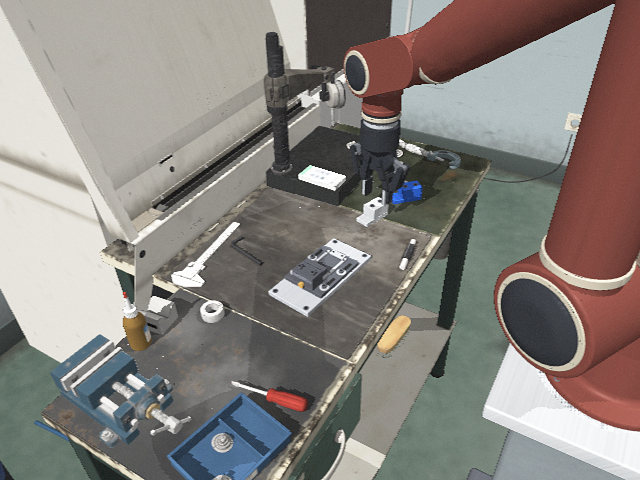

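The strip ends triangulate symmetrically at z ≈ 45 mm and lie in front of the shoe top, so the tips really are about 28 mm higher than reported. I'll lower by 10 mm and recheck, watching the force.

{"fn": "step_arm", "kwargs": {"motion": [[0,0,-0.005,0,0,0,120],[0,0,-0.01,0,0,0,120],[0,0,-0.015,0,0,0,120],[0,0,-0.02,0,0,0,120],[0,0,-0.02,0,0,0,120]]}}

```text
time: 4.8
tool_pos: [0.4864, -0.1826, 0.0021]
tool_rot: [-0.001, 0.801, 0.598, -0.0]
contact_force: [0.1, -0.0, -0.6]
gripper_width: 0.528
```

```bash
python3 - <<'E'
from h import *
from plant import monitor,eyes
rep(monitor.state())
im=eyes.grab_frame('side')['pixels'][:,:,::-1]
cv2.imwrite(f'pics/g4side.png',cv2.resize(im[140:240,340:430],None,fx=6,fy=6,interpolation=cv2.INTER_CUBIC) )
E
```

```text
t 4.8 pos [ 0.4864 -0.1826  0.0021] z [-1.e-03  5.e-04 -1.e+00] yaw y 163.47 F [ 0.11 -0.   -0.59] w 0.528
```

View pics/g4side.png

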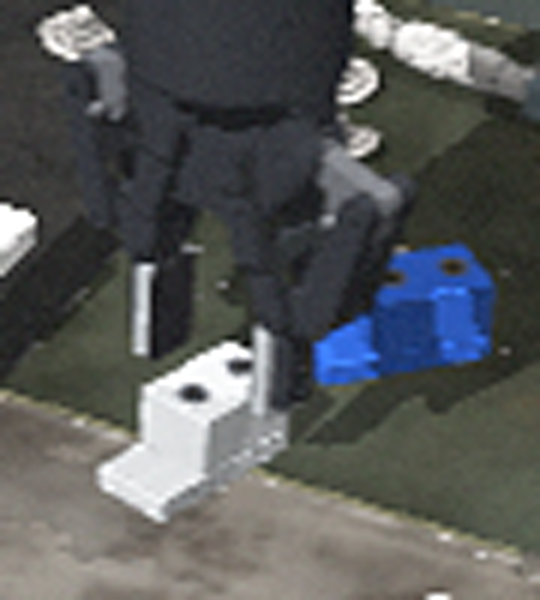

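Now the right tip is just level with the block's top edge, at (260,412) in the crop, so about 20 mm more is needed. I'll do it in guarded steps.

{"fn": "step_arm", "kwargs": {"motion": [[0,0,-0.005,0,0,0,120],[0,0,-0.01,0,0,0,120],[0,0,-0.015,0,0,0,120],[0,0,-0.02,0,0,0,120],[0,0,-0.02,0,0,0,120]]}}

```text
time: 5.35
tool_pos: [0.4864, -0.1826, -0.0079]
tool_rot: [-0.0, 0.801, 0.598, -0.0]
contact_force: [0.0, -0.7, -0.5]
gripper_width: 0.535
```

```bash
python3 - <<'E'
from h import *
from plant import monitor,eyes
rep(monitor.state())
im=eyes.grab_frame('side')['pixels'][:,:,::-1]
cv2.imwrite(f'pics/g5side.png',cv2.resize(im[140:240,340:430],None,fx=6,fy=6,interpolation=cv2.INTER_CUBIC) )
E
```

```text
t 5.35 pos [ 0.4864 -0.1826 -0.0079] z [-9.e-04  5.e-04 -1.e+00] yaw y 163.47 F [ 0.   -0.66 -0.46] w 0.535
```

View pics/g5side.png

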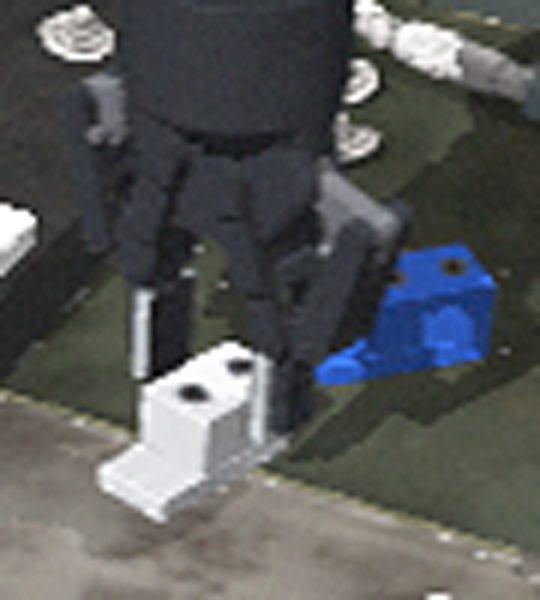

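{"fn": "step_arm", "kwargs": {"motion": [[0,0,-0.004,0,0,0,120],[0,0,-0.006,0,0,0,120],[0,0,-0.006,0,0,0,180],[0,0,-0.006,0,0,0,220],[0,0,-0.006,0,0,0,220],[0,0,-0.006,0,0,0,220],[0,0,-0.006,0,0,0,220],[0,0,-0.006,0,0,0,220]]}}

```text
time: 6.2
tool_pos: [0.4868, -0.1828, -0.0101]
tool_rot: [-0.0, 0.801, 0.598, -0.0]
contact_force: [-1.3, -0.2, 3.4]
gripper_width: 0.329
```

```bash
python3 - <<'E'
from h import *
from plant import monitor,eyes
rep(monitor.state())
im=eyes.grab_frame('side')['pixels'][:,:,::-1]
cv2.imwrite(f'pics/g6side.png',cv2.resize(im[140:240,340:430],None,fx=6,fy=6,interpolation=cv2.INTER_CUBIC) )
E
```

```text
t 6.2 pos [ 0.4868 -0.1828 -0.0101] z [-1.e-04 -0.e+00 -1.e+00] yaw y 163.47 F [-1.32 -0.23  3.37] w 0.329
```

View pics/g6side.png

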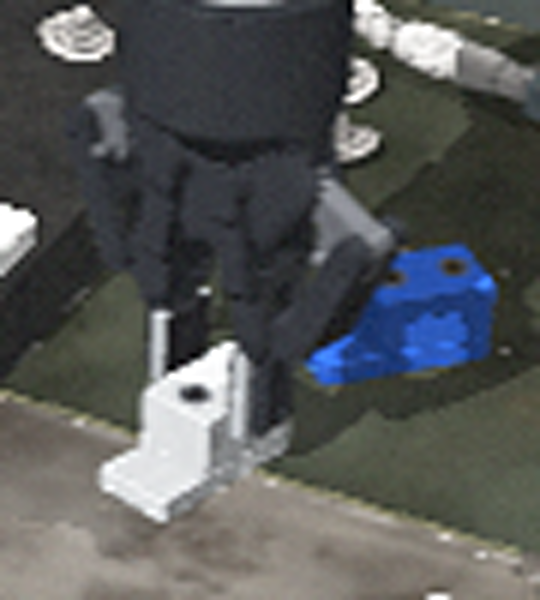

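Gripped: the opening is about 28 mm by its reading, and the tips are about 14 mm above the underside. Lifting.

{"fn": "step_arm", "kwargs": {"motion": [[0,0,0.03,0,0,0,220],[0,0,0.08,0,0,0,220],[0,0,0.14,0,0,0,220],[0,0,0.16,0,0,0,220],[0,0,0.16,0,0,0,220],[0,0,0.16,0,0,0,220],[0,0,0.16,0,0,0,220]]}}

```text
time: 6.95
tool_pos: [0.4854, -0.182, 0.0676]
tool_rot: [-0.002, 0.801, 0.598, -0.001]
contact_force: [0.1, -0.5, -2.6]
gripper_width: 0.336
```

```bash
cat >> h.py <<'E'
# shoe frame coords of TCP (mm->m), upright grip
TCPS=np.array([-10.3,0,-10.3])/1e3
PLATE=np.array([.4897,.0358,np.radians(82.17)])
def Rshoe(R): # shoe rotation from tool rotation: shoe y = -/+ tool y, shoe z = -tool z
    z=-R[:,2]; y=R[:,1]*np.sign(R[:,1]@np.array([-1,0,0])); return np.c_[np.cross(y,z),y,z]
def shoe_pts(pos,R,P=[[32,0,0],[-32,0,0],[0,0,0]]):
    S=Rshoe(R); o=pos-S@TCPS; W=o+(S@(np.array(P)/1e3).T).T
    d=W[:,:2]-PLATE[:2]; c,s=np.cos(PLATE[2]),np.sin(PLATE[2])
    return 1e3*np.c_[c*d[:,0]+s*d[:,1],-s*d[:,0]+c*d[:,1],W[:,2]-.018]
def target(X,Y,h,tilt):
    """tongue lower edge at plate (X,Y), h above floor (mm), tilt deg -> tool pos, shoe R"""
    Rs=Ro.from_euler('z',PLATE[2]).as_matrix()@Ro.from_euler('y',np.radians(tilt)).as_matrix()
    Rz=Ro.from_euler('z',PLATE[2]).as_matrix()
    te=np.array([PLATE[0],PLATE[1],.018])+Rz@(np.array([X,Y,h])/1e3)
    return te+Rs@(TCPS-np.array([.032,0,0])),Rs
def cmd(s,X,Y,h,tilt):
    q=s["tool_rot"]; R=Ro.from_quat([q[1],q[2],q[3],q[0]]).as_matrix()
    p,Rs=target(X,Y,h,tilt); d=(p-s['tool_pos'])/.5; w=Ro.from_matrix(Rs@Rshoe(R).T).as_rotvec()/1.5
    print('cmd',(X,Y,h,tilt),d.round(4),w.round(4))
E
python3 - <<'E'
from h import *
from plant import monitor,eyes
s=monitor.state(); R=rep(s); print(shoe_pts(s['tool_pos'],R).round(1), s['joint_pos'].round(2))
cmd(s,-2,0,40,0); cmd(s,-2,0,40,6);cmd(s,-2,0,20,6)
im=eyes.grab_frame('side')['pixels'][:,:,::-1]
cv2.imwrite(f'pics/l1.png',cv2.resize(im[120:240,330:430],None,fx=5,fy=5,interpolation=cv2.INTER_CUBIC) )
E
```

```text
t 6.95 pos [ 0.4854 -0.182   0.0676] z [-0.0032  0.0018 -1.    ] yaw y 163.47 F [ 0.14 -0.52 -2.59] w 0.336
[[-174.6  -31.8   59.9]
 [-237.8  -22.2   59.9]
 [-206.2  -27.    59.9]] [-0.5  -0.08  1.97  0.    1.25 -0.21]
cmd (-2, 0, 40, 0) [-0.0035  0.3479 -0.0398] [-0.001  -0.0022  0.1013]
cmd (-2, 0, 40, 6) [-0.0037  0.3462 -0.0308] [-0.0693  0.0125  0.1013]
cmd (-2, 0, 20, 6) [-0.0037  0.3462 -0.0708] [-0.0693  0.0125  0.1013]
```

View pics/l1.png

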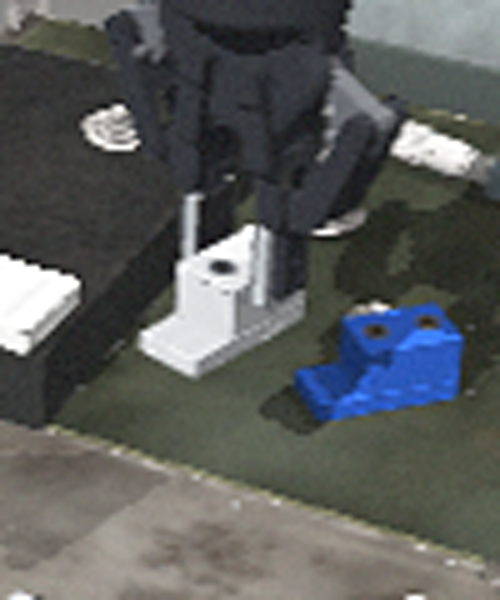

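The shoe hangs level in the grip, with the tongue toward the nest. I'm moving to hover over the nest with the nose up 6°.

{"fn": "step_arm", "kwargs": {"motion": [[-0.001,0.08,0,-0.017,0.003,0.025,220],[-0.002,0.16,0,-0.035,0.006,0.05,220],[-0.003,0.24,-0.01,-0.052,0.009,0.075,220],[-0.0037,0.31,-0.02,-0.0693,0.0125,0.1013,220],[-0.0037,0.346,-0.031,-0.0693,0.0125,0.1013,220],[-0.0037,0.346,-0.031,-0.0693,0.0125,0.1013,220],[-0.0037,0.346,-0.031,-0.0693,0.0125,0.1013,220],[-0.0037,0.346,-0.031,-0.0693,0.0125,0.1013,220],[-0.0037,0.346,-0.031,-0.0693,0.0125,0.1013,220]]}}

```text
time: 7.9
tool_pos: [0.4852, -0.0108, 0.0543]
tool_rot: [0.036, 0.753, 0.656, -0.039]
contact_force: [0.0, -0.3, -3.4]
gripper_width: 0.336
```

```bash
cat > look.py <<'E'
from h import *
from plant import monitor,eyes
import sys
s=monitor.state(); R=rep(s); print('F t',s['ft_torque'].round(2)); print('shoe tongue/nose/orig (plate mm, above floor)',shoe_pts(s['tool_pos'],R).round(1).tolist())
n=sys.argv[1]
for c,(u0,v0,w,h,k) in {'side':(265,190,110,115,5),'top':(255,210,90,75,8)}.items():
    if len(sys.argv)>2 and c not in sys.argv[2]: continue
    im=np.ascontiguousarray(eyes.grab_frame(c)['pixels'][:,:,::-1])
    cv2.imwrite(f'pics/{n}_{c}.png',cv2.resize(im[v0:v0+h,u0:u0+w],None,fx=k,fy=k,interpolation=cv2.INTER_CUBIC))
    cv2.imwrite(f'pics/{n}_{c}_raw.png',im)
E
python3 look.py h1
```

```text
t 7.9 pos [ 0.4852 -0.0108  0.0543] z [-0.0107 -0.1049 -0.9944] yaw y 172.10 F [ 0.02 -0.33 -3.36] w 0.336
F t [0.08 0.02 0.06]
shoe tongue/nose/orig (plate mm, above floor) [[-3.6, -1.9, 42.1], [-67.3, -1.8, 48.9], [-35.4, -1.8, 45.5]]
```

View pics/h1_side.png

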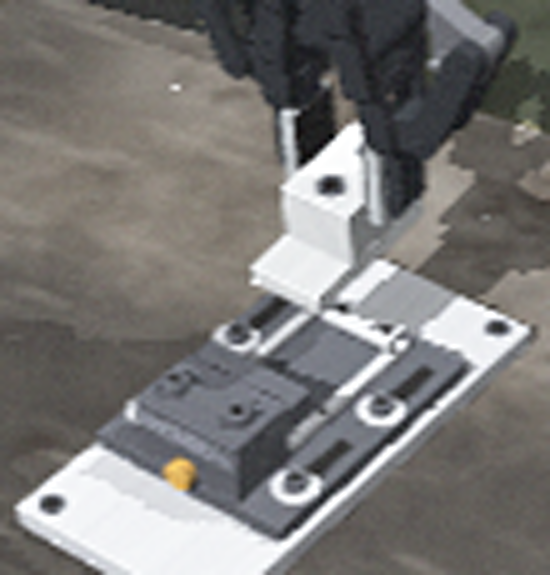

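View pics/h1_top.png

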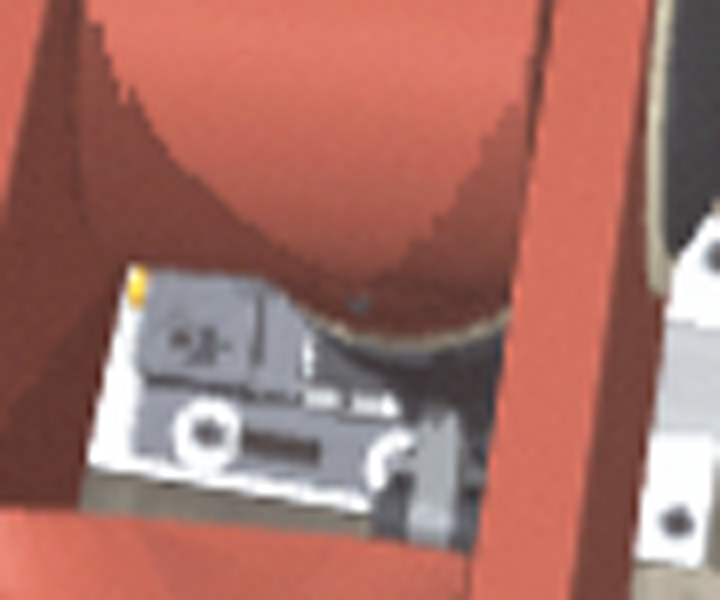

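```bash
python3 - <<'E'
from h import *
pos=np.array([.4852,-.0108,.0543]); q=[.036,.753,.656,-.039]; R=Ro.from_quat([q[1],q[2],q[3],q[0]]).as_matrix()
S=Rshoe(R); o=pos-S@TCPS
P=np.array([[32,-15,9],[32,15,9],[32,15,0],[12,-15,32],[12,15,32],[-32,-15,32]])/1e3
W=o+(S@P.T).T
print('pred crop',((proj(W,'side')-[265,190]+.5)*5-.5).round().tolist())
# nest reference in the same image: lateral from plate fit in side
E
python3 - <<'E'
import cv2
im=cv2.imread('pics/h1_side_raw.png')
cv2.imwrite('pics/h1z.png',cv2.resize(im[205:265,310:355],None,fx=12,fy=12,interpolation=cv2.INTER_NEAREST)[:600*2][:720][:600])
E
```

```text
pred crop [[248.0, 264.0], [315.0, 297.0], [317.0, 315.0], [277.0, 184.0], [345.0, 216.0], [352.0, 116.0]]
```

View pics/h1z.png

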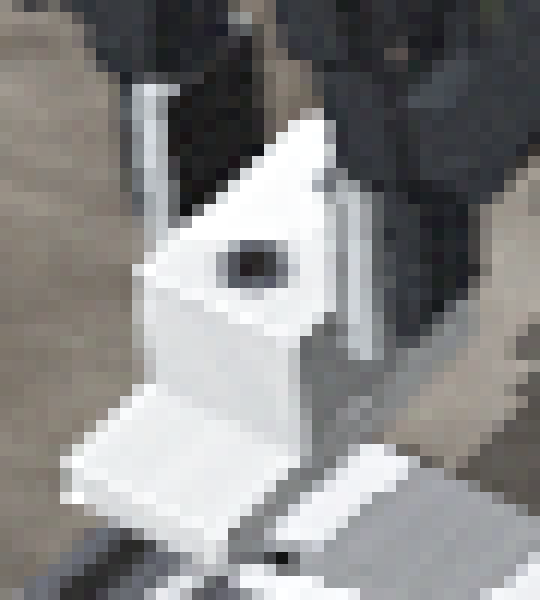

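```bash
cat > vis.py <<'E'
from h import *
def vis(pos,R,obs,P):
    S=Rshoe(R); o=pos-S@TCPS
    f=lambda p:(proj((o+np.r_[p[0],p[1],0]+(S@Ro.from_euler('z',p[2]).as_matrix()@P.T).T),'side')-obs).ravel()
    r=least_squares(f,[0,0,0]); 
    W=o+np.r_[r.x[0],r.x[1],0]+S@np.array([.032,0,0])
    pl=np.array([.4885,.0374,1.4345]); d=W[:2]-pl[:2]; c,s=np.cos(pl[2]),np.sin(pl[2])
    print('shift',r.x.round(4),'res',np.sqrt((r.fun**2).mean()).round(2),'tongue end in plate (side cam): x %.1f y %.1f'%(1e3*(c*d[0]+s*d[1]),1e3*(-s*d[0]+c*d[1])),'yaw rel deg',np.degrees(r.x[2]+np.arctan2(S[1,0],S[0,0])-pl[2]).round(2))
E
python3 - <<'E'
from vis import *
pos=np.array([.4852,-.0108,.0543]); q=[.036,.753,.656,-.039]; R=Ro.from_quat([q[1],q[2],q[3],q[0]]).as_matrix()
P=np.array([[32,-15,9],[32,15,9],[12,-15,32],[12,15,32],[-32,-15,32]])/1e3
obs=np.array([(62,460),(215,535),(140,270),(300,335),(318,112)])/12-.5+[310,205]
vis(pos,R,obs,P)
E
```

```text
shift [-0.0018  0.0005 -0.0231] res 0.42 tongue end in plate (side cam): x -4.8 y -1.5 yaw rel deg -1.4
```

{"fn": "step_arm", "kwargs": {"motion": [[0,0,0,0,0,0,220],[0,0,0,0,0,0,220],[0,0,0,0,0,0,220],[0,0,0,0,0,0,220]]}}

```text
time: 8.4
tool_pos: [0.485, -0.0098, 0.0542]
tool_rot: [0.036, 0.753, 0.656, -0.039]
contact_force: [-0.5, 0.6, -4.2]
gripper_width: 0.33
```

```bash
python3 - <<'E'
from h import *
from plant import monitor
s=monitor.state(); R=rep(s); print(shoe_pts(s['tool_pos'],R).round(1).tolist(),s['joint_vel'].round(3)); cmd(s,2,0,8,6); cmd(s,2,0,3,6)
E
```

```text
t 8.4 pos [ 0.485  -0.0098  0.0542] z [-0.0107 -0.1048 -0.9944] yaw y 172.19 F [-0.49  0.63 -4.23] w 0.33
[[-2.7, -1.5, 42.0], [-66.4, -1.5, 48.8], [-34.5, -1.5, 45.4]] [ 0.002  0.001 -0.001  0.001 -0.001  0.001]
cmd (2, 0, 8, 6) [-0.0018  0.0098 -0.0681] [ 0.0008  0.0024 -0.0003]
cmd (2, 0, 3, 6) [-0.0018  0.0098 -0.0781] [ 0.0008  0.0024 -0.0003]
```

{"fn": "step_arm", "kwargs": {"motion": [[-0.0018,0.0098,-0.015,0,0.0024,0,220],[-0.0018,0.0098,-0.035,0,0.0024,0,220],[-0.0018,0.0098,-0.055,0,0.0024,0,220],[-0.0018,0.0098,-0.065,0,0.0024,0,220],[-0.0018,0.0098,-0.07,0,0.0024,0,220],[-0.0018,0.0098,-0.07,0,0.0024,0,220],[-0.0018,0.0098,-0.07,0,0.0024,0,220],[-0.0018,0.0098,-0.07,0,0.0024,0,220]]}}

```text
time: 9.2
tool_pos: [0.4845, -0.005, 0.0197]
tool_rot: [0.035, 0.753, 0.656, -0.04]
contact_force: [-0.5, 0.6, -3.4]
gripper_width: 0.332
```

```bash
python3 look.py h2; python3 - <<'E'
import cv2
im=cv2.imread('pics/h2_side_raw.png')
cv2.imwrite('pics/h2z.png',cv2.resize(im[220:280,300:360],None,fx=10,fy=10,interpolation=cv2.INTER_NEAREST))
E
```

```text
t 9.2 pos [ 0.4845 -0.005   0.0197] z [-0.0133 -0.1049 -0.9944] yaw y 172.19 F [-0.55  0.58 -3.38] w 0.332
F t [ 0.08  0.02 -0.01]
shoe tongue/nose/orig (plate mm, above floor) [[2.0, -0.4, 7.5], [-61.6, -0.4, 14.3], [-29.8, -0.4, 10.9]]
```

View pics/h2z.png

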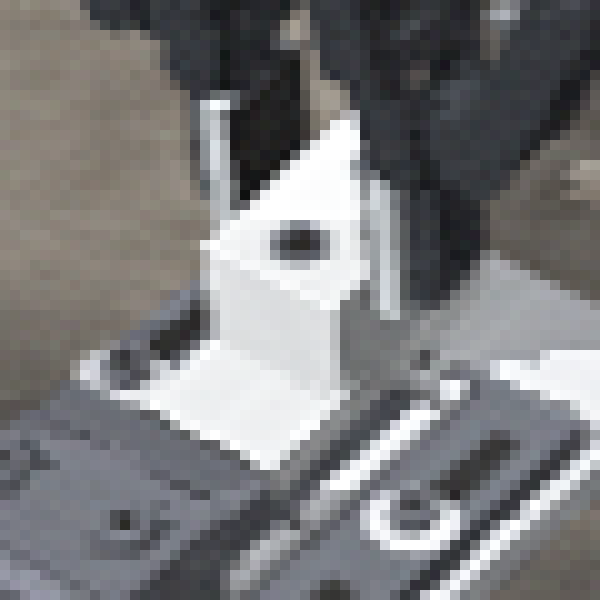

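View pics/h2_side.png

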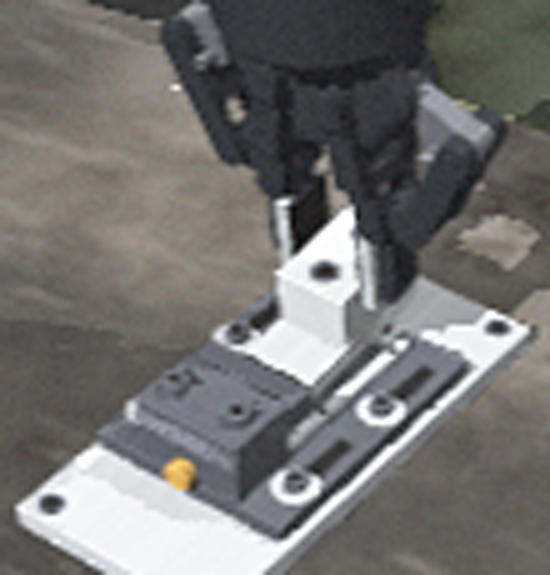

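```bash
python3 - <<'E'
from vis import *
pos=np.array([.4845,-.005,.0197]); q=[.035,.753,.656,-.04]; R=Ro.from_quat(np.array([q[1],q[2],q[3],q[0]])).as_matrix()
P=np.array([[12,-15,32],[12,15,32],[-32,-15,32],[12,15,9]])/1e3
obs=np.array([(203,245),(335,305),(355,112),(345,388)])/10-.5+[300,220]
vis(pos,R,obs,P)
# predicted rail edges vs image: rails inner at y=+-16.8, z 22.5
pl=(.4885,.0374,1.4345)
L=np.array([[x,y,22.5] for y in (-16.8,16.8) for x in (-30,0)])/1e3
print(((proj(T(pl,L),'side')-[300,220]+.5)*10).round())
E
```

```text
shift [-0.0014 -0.0006 -0.0146] res 0.48 tongue end in plate (side cam): x -0.1 y -0.5 yaw rel deg -0.9
[[247. 359.]
 [146. 443.]
 [392. 430.]
 [292. 517.]]
```

Lateral position agrees between the kinematics and the side camera (−0.4 and −0.5 mm). I'm lowering to feel the floor.

{"fn": "step_arm", "kwargs": {"motion": [[-0.0005,0.002,-0.003,0,0,0,220],[-0.0005,0.002,-0.006,0,0,0,220],[-0.0005,0.002,-0.009,0,0,0,220],[-0.0005,0.002,-0.011,0,0,0,220],[-0.0005,0.002,-0.011,0,0,0,220],[-0.0005,0.002,-0.011,0,0,0,220]]}}

```text
time: 9.9
tool_pos: [0.4839, -0.0039, 0.0137]
tool_rot: [0.035, 0.753, 0.656, -0.04]
contact_force: [1.4, -0.4, -2.8]
gripper_width: 0.333
```

{"fn": "step_arm", "kwargs": {"motion": [[0,0,-0.001,0,0,0,220],[0,0,-0.002,0,0,0,220],[0,0,-0.002,0,0,0,220],[0,0,-0.002,0,0,0,220]]}}

```text
time: 10.3
tool_pos: [0.4839, -0.0039, 0.0127]
tool_rot: [0.035, 0.753, 0.656, -0.04]
contact_force: [0.2, -0.3, -2.7]
gripper_width: 0.329
```

```bash
cat > st.py <<'E'
from h import *
from plant import monitor
s=monitor.state(); R=rep(s); print('tq',s['ft_torque'].round(2),'tongue,nose',shoe_pts(s['tool_pos'],R)[:2].round(2).tolist())
F=s['contact_force']; c,sn=np.cos(PLATE[2]),np.sin(PLATE[2]); print('F plate x %.1f y %.1f z %.1f'%(c*F[0]+sn*F[1],-sn*F[0]+c*F[1],F[2]))
E
python3 st.py
```

```text
t 10.3 pos [ 0.4839 -0.0039  0.0127] z [-0.0141 -0.1048 -0.9944] yaw y 172.19 F [ 0.24 -0.32 -2.7 ] w 0.329
tq [ 0.09 -0.15 -0.05] tongue,nose [[3.02, 0.35, 0.52], [-60.62, 0.33, 7.29]]
F plate x -0.3 y -0.3 z -2.7
```

{"fn": "step_arm", "kwargs": {"motion": [[0,0,-0.001,0,0,0,220],[0,0,-0.001,0,0,0,220],[0,0,-0.001,0,0,0,220]]}}

```text
time: 10.6
tool_pos: [0.4839, -0.0039, 0.0123]
tool_rot: [0.035, 0.753, 0.656, -0.04]
contact_force: [1.3, -0.0, -2.8]
gripper_width: 0.332
```

{"fn": "step_arm", "kwargs": {"motion": [[0,0,-0.001,0,0,0,220],[0,0,-0.001,0,0,0,220],[0,0,-0.001,0,0,0,220]]}}

```text
time: 10.9
tool_pos: [0.4839, -0.0039, 0.0117]
tool_rot: [0.035, 0.753, 0.656, -0.04]
contact_force: [0.9, -1.5, -3.3]
gripper_width: 0.336
```

```bash
python3 st.py
```

```text
t 10.9 pos [ 0.4839 -0.0039  0.0117] z [-0.0141 -0.1048 -0.9944] yaw y 172.19 F [ 0.89 -1.51 -3.34] w 0.336
tq [ 0.06 -0.29 -0.04] tongue,nose [[3.04, 0.35, -0.5], [-60.6, 0.33, 6.26]]
F plate x -1.4 y -1.1 z -3.3
```

{"fn": "step_arm", "kwargs": {"motion": [[0.001,0,-0.001,0,0,0,220],[0.001,0,-0.001,0,0,0,220],[0.001,0,-0.001,0,0,0,220]]}}

```text
time: 11.2
tool_pos: [0.484, -0.0039, 0.0111]
tool_rot: [0.035, 0.752, 0.656, -0.04]
contact_force: [-1.1, 0.1, -1.6]
gripper_width: 0.336
```

```bash
python3 st.py; python3 look.py h3 side
```

```text
t 11.2 pos [ 0.484  -0.0039  0.0111] z [-0.0153 -0.1049 -0.9944] yaw y 172.20 F [-1.06  0.1  -1.59] w 0.336
tq [ 0.08  0.15 -0.02] tongue,nose [[3.01, 0.28, -1.1], [-60.63, 0.24, 5.68]]
F plate x -0.0 y 1.1 z -1.6
t 11.2 pos [ 0.484  -0.0039  0.0111] z [-0.0153 -0.1049 -0.9944] yaw y 172.20 F [-1.06  0.1  -1.59] w 0.336
F t [ 0.08  0.15 -0.02]
shoe tongue/nose/orig (plate mm, above floor) [[3.0, 0.3, -1.1], [-60.6, 0.2, 5.7], [-28.8, 0.3, 2.3]]
```

View pics/h3_side.png

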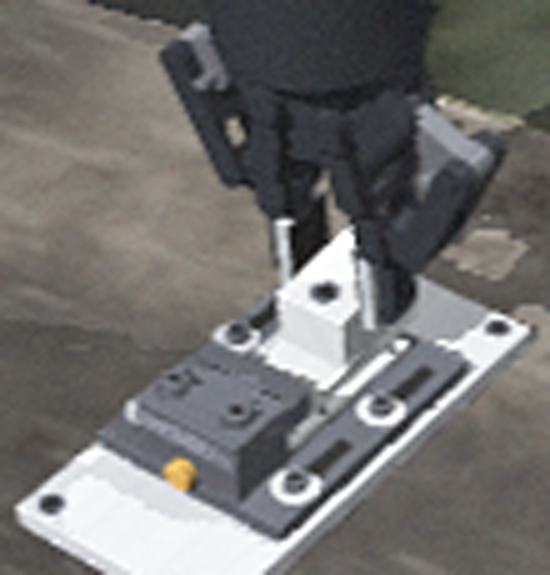

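{"fn": "step_arm", "kwargs": {"motion": [[0,0,-0.001,0,0,0,220],[0,0,-0.001,0,0,0,220],[0,0,-0.001,0,0,0,220]]}}

```text
time: 11.55
tool_pos: [0.4842, -0.0039, 0.011]
tool_rot: [0.035, 0.752, 0.656, -0.04]
contact_force: [-2.9, -0.5, 2.1]
gripper_width: 0.331
```

```bash
python3 st.py
```

```text
t 11.55 pos [ 0.4842 -0.0039  0.011 ] z [-0.0147 -0.1049 -0.9944] yaw y 172.20 F [-2.88 -0.47  2.08] w 0.331
tq [0.07 0.58 0.04] tongue,nose [[3.05, 0.01, -1.26], [-60.59, -0.02, 5.52]]
F plate x -0.9 y 2.8 z 2.1
```

Floor contact is felt at kinematic h ≈ −1.1 mm, which I take as the true zero. I'm lifting about 1 mm and going forward under the toe.

{"fn": "step_arm", "kwargs": {"motion": [[0,0,0.0028,0,0,0,220],[0,0,0.0028,0,0,0,220],[0.0005,0.004,0.0028,0,0,0,220],[0.0011,0.008,0.0028,0,0,0,220],[0.0016,0.012,0.0028,0,0,0,220],[0.0019,0.014,0.0028,0,0,0,220],[0.0019,0.014,0.0028,0,0,0,220],[0.0019,0.014,0.0028,0,0,0,220]]}}

```text
time: 12.35
tool_pos: [0.4853, 0.0031, 0.0121]
tool_rot: [0.035, 0.752, 0.656, -0.04]
contact_force: [-0.1, -0.2, -2.7]
gripper_width: 0.335
```

```bash
python3 st.py
```

```text
t 12.35 pos [0.4853 0.0031 0.0121] z [-0.0143 -0.1048 -0.9944] yaw y 172.20 F [-0.13 -0.18 -2.71] w 0.335
tq [0.12 0.02 0.01] tongue,nose [[10.19, -0.03, -0.14], [-53.45, -0.07, 6.63]]
F plate x -0.2 y 0.1 z -2.7
```

{"fn": "step_arm", "kwargs": {"motion": [[0.0003,0.002,0,0,0,0,220],[0.0006,0.004,0,0,0,0,220],[0.0008,0.006,0,0,0,0,220],[0.0011,0.008,0,0,0,0,220],[0.0011,0.008,0,0,0,0,220]]}}

```text
time: 12.85
tool_pos: [0.4858, 0.0072, 0.0121]
tool_rot: [0.035, 0.752, 0.656, -0.04]
contact_force: [1.1, -0.1, -3.3]
gripper_width: 0.334
```

{"fn": "step_arm", "kwargs": {"motion": [[0.0003,0.002,0,0,0,0,220],[0.0006,0.004,0,0,0,0,220],[0.0008,0.006,0,0,0,0,220],[0.0008,0.006,0,0,0,0,220]]}}

```text
time: 13.25
tool_pos: [0.4862, 0.0102, 0.0121]
tool_rot: [0.035, 0.752, 0.656, -0.04]
contact_force: [-0.6, 0.6, -4.2]
gripper_width: 0.331
```

```bash
python3 st.py
```

```text
t 13.25 pos [0.4862 0.0102 0.0121] z [-0.0143 -0.1047 -0.9944] yaw y 172.20 F [-0.63  0.6  -4.23] w 0.331
tq [ 0.11 -0.05  0.04] tongue,nose [[17.33, -0.01, -0.13], [-46.31, -0.05, 6.64]]
F plate x 0.5 y 0.7 z -4.2
```

{"fn": "step_arm", "kwargs": {"motion": [[0.0002,0.001,0,0,0,0,220],[0.0003,0.002,0,0,0,0,220],[0.0003,0.002,0,0,0,0,220]]}}

```text
time: 13.55
tool_pos: [0.4864, 0.0111, 0.0121]
tool_rot: [0.035, 0.753, 0.656, -0.04]
contact_force: [-0.7, -0.1, -3.2]
gripper_width: 0.328
```

{"fn": "step_arm", "kwargs": {"motion": [[0.0002,0.001,0,0,0,0,220],[0.0003,0.002,0,0,0,0,220],[0.0003,0.002,0,0,0,0,220]]}}

```text
time: 13.85
tool_pos: [0.4865, 0.0118, 0.0122]
tool_rot: [0.035, 0.752, 0.656, -0.04]
contact_force: [-0.1, -2.2, -2.2]
gripper_width: 0.328
```

{"fn": "step_arm", "kwargs": {"motion": [[0.0002,0.001,0,0,0,0,220],[0.0003,0.002,0,0,0,0,220],[0.0003,0.002,0,0,0,0,220]]}}

```text
time: 14.15
tool_pos: [0.4866, 0.0127, 0.0122]
tool_rot: [0.035, 0.752, 0.656, -0.04]
contact_force: [-1.1, -5.0, -1.9]
gripper_width: 0.332
```

```bash
python3 st.py
```

```text
t 14.15 pos [0.4866 0.0127 0.0122] z [-0.0146 -0.1058 -0.9943] yaw y 172.21 F [-1.12 -4.98 -1.85] w 0.332
tq [-0.67  0.11  0.01] tongue,nose [[19.81, -0.06, -0.09], [-43.82, -0.1, 6.74]]
F plate x -5.1 y 0.4 z -1.9
```

The plunger is yielding: 5 N at about 1 mm in. I keep pushing in 1 mm steps.

{"fn": "step_arm", "kwargs": {"motion": [[0.0002,0.001,0,0,0,0,220],[0.0003,0.002,0,0,0,0,220],[0.0003,0.002,0,0,0,0,220]]}}

```text
time: 14.45
tool_pos: [0.4867, 0.0135, 0.0122]
tool_rot: [0.035, 0.752, 0.657, -0.04]
contact_force: [-1.1, -5.4, -1.1]
gripper_width: 0.329
```

{"fn": "step_arm", "kwargs": {"motion": [[0.0002,0.001,0,0,0,0,220],[0.0003,0.002,0,0,0,0,220],[0.0003,0.002,0,0,0,0,220]]}}

```text
time: 14.75
tool_pos: [0.4869, 0.0142, 0.0123]
tool_rot: [0.035, 0.752, 0.657, -0.041]
contact_force: [-1.6, -6.5, -0.9]
gripper_width: 0.334
```

```bash
python3 st.py
```

```text
t 14.75 pos [0.4869 0.0142 0.0123] z [-0.0148 -0.1069 -0.9942] yaw y 172.22 F [-1.62 -6.46 -0.94] w 0.334
tq [-1.17  0.24 -0.01] tongue,nose [[21.36, -0.09, -0.06], [-42.27, -0.15, 6.85]]
F plate x -6.6 y 0.7 z -0.9
```

{"fn": "step_arm", "kwargs": {"motion": [[0.0002,0.001,0,0,0,0,220],[0.0003,0.002,0,0,0,0,220],[0.0003,0.002,0,0,0,0,220]]}}

```text
time: 15.05
tool_pos: [0.4869, 0.0148, 0.0123]
tool_rot: [0.036, 0.752, 0.657, -0.041]
contact_force: [-1.1, -8.0, -1.2]
gripper_width: 0.336
```

{"fn": "step_arm", "kwargs": {"motion": [[0.0002,0.001,0,0,0,0,220],[0.0003,0.002,0,0,0,0,220],[0.0003,0.002,0,0,0,0,220]]}}

```text
time: 15.35
tool_pos: [0.4871, 0.0155, 0.0124]
tool_rot: [0.036, 0.752, 0.657, -0.041]
contact_force: [-2.0, -9.7, -1.6]
gripper_width: 0.332
```

```bash
python3 st.py
```

```text
t 15.35 pos [0.4871 0.0155 0.0124] z [-0.0152 -0.1085 -0.994 ] yaw y 172.23 F [-1.97 -9.73 -1.6 ] w 0.332
tq [-1.6   0.32 -0.01] tongue,nose [[22.68, -0.11, -0.02], [-40.94, -0.18, 6.99]]
F plate x -9.9 y 0.6 z -1.6
```

```bash
python3 - <<'E'
from h import *
from plant import monitor
s=monitor.state()
for a in [(23,0,-.2,4),(23,0,-.5,2),(23,0,-.8,0)]: cmd(s,*a)
E
```

```text
cmd (23, 0, -0.2, 4) [-0.0001  0.0012 -0.0038] [ 0.0263 -0.0039 -0.0007]
cmd (23, 0, -0.5, 2) [-0.0001  0.0018 -0.0074] [ 0.0494 -0.0071 -0.0007]
cmd (23, 0, -0.8, 0) [ 0.      0.0024 -0.0109] [ 0.0725 -0.0102 -0.0007]
```

At 9.9 N the plunger is about 3.5 mm in. Next I tilt the nose down behind the keeper.

{"fn": "step_arm", "kwargs": {"motion": [[0,0.0006,-0.0019,0.013,-0.002,0,220],[0,0.0012,-0.0038,0.0263,-0.0039,-0.0003,220],[0,0.0015,-0.0056,0.038,-0.0055,-0.0005,220],[0,0.0018,-0.0074,0.0494,-0.0071,-0.0007,220],[0,0.0018,-0.0074,0.0494,-0.0071,-0.0007,220]]}}

```text
time: 15.85
tool_pos: [0.4871, 0.0161, 0.0088]
tool_rot: [0.011, 0.754, 0.657, -0.013]
contact_force: [-3.2, -9.1, 0.6]
gripper_width: 0.332
```

```bash
python3 st.py;  python3 look.py d1 side; python3 - <<'E'
from h import *
from plant import monitor
s=monitor.state()
for a in [(23,0,-.7,1),(23,0,-.9,0)]: cmd(s,*a)
E
```

```text
t 15.85 pos [0.4871 0.0161 0.0088] z [-0.0045 -0.034  -0.9994] yaw y 172.13 F [-3.25 -9.13  0.56] w 0.332
tq [-1.53  0.52  0.05] tongue,nose [[22.8, -0.17, -0.33], [-41.17, -0.12, 1.86]]
F plate x -9.5 y 2.0 z 0.6
t 15.85 pos [0.4871 0.0161 0.0088] z [-0.0045 -0.034  -0.9994] yaw y 172.13 F [-3.25 -9.13  0.56] w 0.332
F t [-1.53  0.52  0.05]
shoe tongue/nose/orig (plate mm, above floor) [[22.8, -0.2, -0.3], [-41.2, -0.1, 1.9], [-9.2, -0.1, 0.8]]
cmd (23, 0, -0.7, 1) [-0.0003  0.0006 -0.0023] [ 0.0113 -0.0014  0.0003]
cmd (23, 0, -0.9, 0) [-0.0002  0.0009 -0.0041] [ 0.0228 -0.003   0.0003]
```

View pics/d1_side.png

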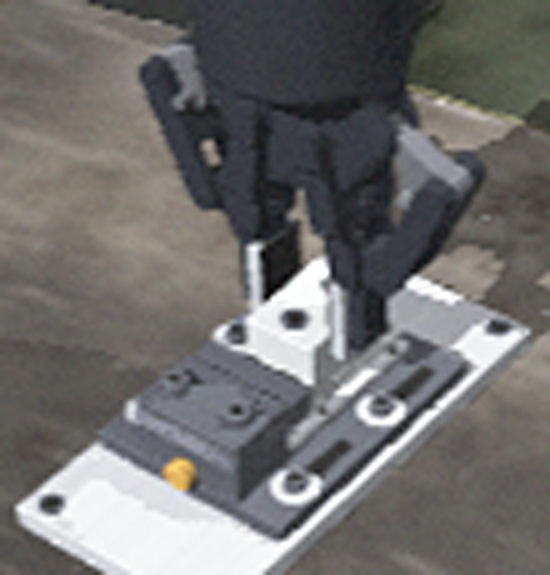

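{"fn": "step_arm", "kwargs": {"motion": [[-0.0001,0.0003,-0.0012,0.0057,-0.0007,0,220],[-0.0002,0.0006,-0.0023,0.0113,-0.0014,0,220],[-0.0002,0.0008,-0.0032,0.017,-0.0022,0,220],[-0.0002,0.0009,-0.0041,0.0228,-0.003,0,220],[-0.0002,0.0009,-0.0041,0.0228,-0.003,0,220]]}}

```text
time: 16.4
tool_pos: [0.4875, 0.017, 0.0075]
tool_rot: [-0.0, 0.754, 0.657, 0.0]
contact_force: [-4.1, -7.4, 4.2]
gripper_width: 0.332
```

```bash
python3 st.py
```

```text
t 16.4 pos [0.4875 0.017  0.0075] z [ 5.e-04  5.e-04 -1.e+00] yaw y 172.16 F [-4.07 -7.44  4.16] w 0.332
tq [-1.43  0.8   0.04] tongue,nose [[23.36, -0.35, -0.22], [-40.64, -0.34, -0.25]]
F plate x -7.9 y 3.0 z 4.2
```

The shoe is level with its nose behind the keeper (height −0.2 mm by kinematics) and the spring loaded. Releasing.

{"fn": "step_arm", "kwargs": {"motion": [[0,0,0,0,0,0,180],[0,0,0,0,0,0,140],[0,0,0,0,0,0,100],[0,0,0,0,0,0,100],[0,0,0,0,0,0,100],[0,0,0,0,0,0,100]]}}

```text
time: 17.0
tool_pos: [0.4873, 0.0187, 0.0064]
tool_rot: [-0.001, 0.754, 0.657, 0.002]
contact_force: [-0.2, 0.3, -0.1]
gripper_width: 0.608
```

{"fn": "step_arm", "kwargs": {"motion": [[0,0,0.03,0,0,0,100],[0,0,0.07,0,0,0,100],[0,0,0.12,0,0,0,100],[0,0,0.12,0,0,0,100],[0,0,0.12,0,0,0,100],[0,0,0.12,0,0,0,100]]}}

```text
time: 17.6
tool_pos: [0.4863, 0.0186, 0.0651]
tool_rot: [-0.002, 0.754, 0.657, 0.001]
contact_force: [0.2, 0.8, -0.6]
gripper_width: 0.609
```

```bash
python3 st.py; python3 look.py r1 side;python3 - <<'E'
import cv2
im=cv2.imread('pics/r1_side_raw.png')
cv2.imwrite('pics/r1z.png',cv2.resize(im[225:290,295:360],None,fx=9,fy=9,interpolation=cv2.INTER_CUBIC))
E
```

```text
t 17.6 pos [0.4863 0.0186 0.0651] z [-0.0013  0.0037 -1.    ] yaw y 172.14 F [ 0.23  0.78 -0.64] w 0.609
tq [0.01 0.02 0.06] tongue,nose [[24.78, 1.03, 57.55], [-39.22, 1.07, 57.32]]
F plate x 0.8 y -0.1 z -0.6
t 17.6 pos [0.4863 0.0186 0.0651] z [-0.0013  0.0037 -1.    ] yaw y 172.14 F [ 0.23  0.78 -0.64] w 0.609
F t [0.01 0.02 0.06]
shoe tongue/nose/orig (plate mm, above floor) [[24.8, 1.0, 57.5], [-39.2, 1.1, 57.3], [-7.2, 1.0, 57.4]]
```

View pics/r1z.png

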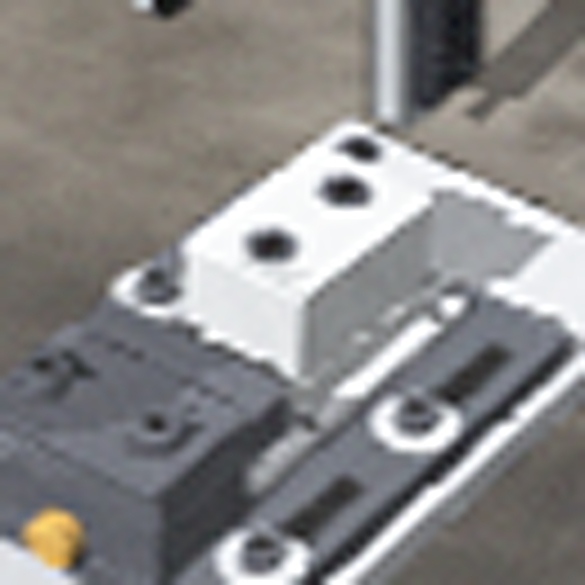

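The shoe sits level-looking between the rails behind the keeper (block top around (320,220) in the crop). Closing the fingers for the press.

{"fn": "step_arm", "kwargs": {"motion": [[0.0036,0.0106,0,0,0,0,255],[0.0036,0.0106,0,0,0,0,255],[0.0036,0.0106,0,0,0,0,255],[0.0036,0.0106,0,0,0,0,255],[0.0036,0.0106,0,0,0,0,255],[0.0036,0.0106,0,0,0,0,255],[0.0036,0.0106,-0.01,0,0,0,255],[0.0036,0.0106,-0.02,0,0,0,255],[0.0036,0.0106,-0.02,0,0,0,255]]}}

```text
time: 18.55
tool_pos: [0.488, 0.0238, 0.0551]
tool_rot: [-0.002, 0.754, 0.657, 0.001]
contact_force: [-0.2, 0.6, 0.1]
gripper_width: 0.0
```

```bash
python3 st.py; python3 look.py p1 side
```

```text
t 18.55 pos [0.488  0.0238 0.0551] z [-0.0014  0.0036 -1.    ] yaw y 172.13 F [-0.19  0.64  0.11] w 0.0
tq [ 0.   -0.01 -0.02] tongue,nose [[30.15, -0.04, 47.56], [-33.85, 0.01, 47.34]]
F plate x 0.6 y 0.3 z 0.1
t 18.55 pos [0.488  0.0238 0.0551] z [-0.0014  0.0036 -1.    ] yaw y 172.13 F [-0.19  0.64  0.11] w 0.0
F t [ 0.   -0.01 -0.02]
shoe tongue/nose/orig (plate mm, above floor) [[30.1, -0.0, 47.6], [-33.9, 0.0, 47.3], [-1.9, -0.0, 47.4]]
```

View pics/p1_side.png

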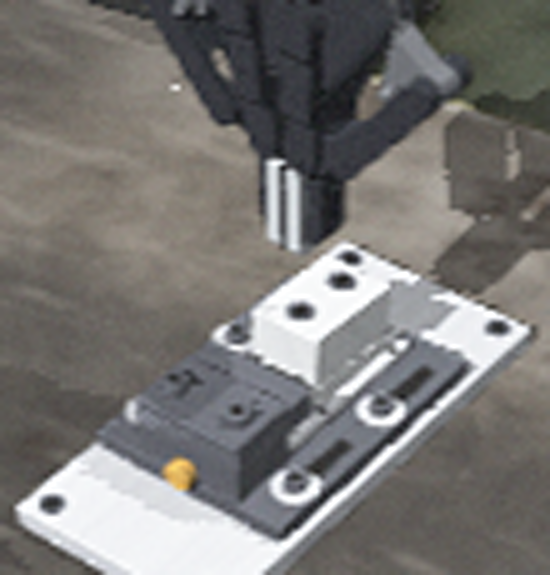

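{"fn": "step_arm", "kwargs": {"motion": [[0,0,-0.01,0,0,0,255],[0,0,-0.02,0,0,0,255],[0,0,-0.03,0,0,0,255],[0,0,-0.036,0,0,0,255],[0,0,-0.04,0,0,0,255],[0,0,-0.04,0,0,0,255]]}}

```text
time: 19.2
tool_pos: [0.4887, 0.0238, 0.0359]
tool_rot: [-0.001, 0.754, 0.657, 0.001]
contact_force: [-0.2, 0.0, 0.3]
gripper_width: -0.002
```

{"fn": "step_arm", "kwargs": {"motion": [[0,0,-0.002,0,0,0,255],[0,0,-0.004,0,0,0,255],[0,0,-0.004,0,0,0,255]]}}

```text
time: 19.5
tool_pos: [0.489, 0.0238, 0.0343]
tool_rot: [-0.001, 0.754, 0.657, 0.001]
contact_force: [1.0, -0.2, 0.1]
gripper_width: -0.003
```

{"fn": "step_arm", "kwargs": {"motion": [[0,0,-0.002,0,0,0,255],[0,0,-0.004,0,0,0,255],[0,0,-0.004,0,0,0,255]]}}

```text
time: 19.8
tool_pos: [0.4888, 0.0238, 0.0322]
tool_rot: [-0.001, 0.754, 0.657, 0.001]
contact_force: [0.0, -0.3, -0.2]
gripper_width: 0.002
```

```bash
python3 look.py p2 side
```

```text
t 19.8 pos [0.4888 0.0238 0.0322] z [ 4.0e-04  3.4e-03 -1.0e+00] yaw y 172.13 F [ 0.03 -0.32 -0.16] w 0.002
F t [0.   0.02 0.05]
shoe tongue/nose/orig (plate mm, above floor) [[30.2, -0.8, 24.6], [-33.8, -0.7, 24.4], [-1.8, -0.8, 24.5]]
```

View pics/p2_side.png

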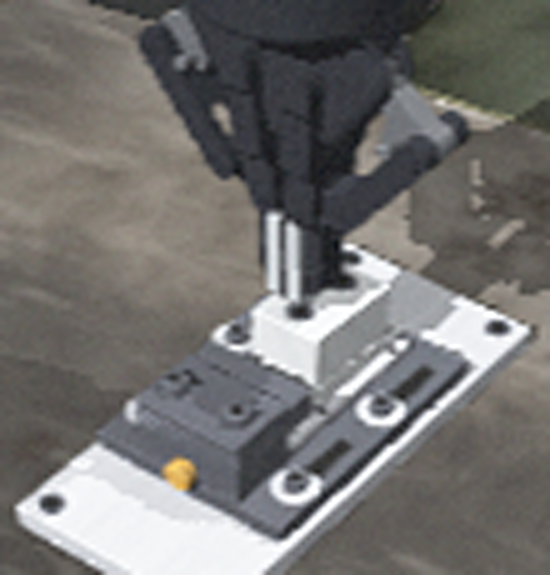

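{"fn": "step_arm", "kwargs": {"motion": [[0,0,-0.002,0,0,0,255],[0,0,-0.004,0,0,0,255],[0,0,-0.004,0,0,0,255]]}}

```text
time: 20.15
tool_pos: [0.4888, 0.0238, 0.0302]
tool_rot: [-0.001, 0.754, 0.657, 0.001]
contact_force: [-0.0, -0.0, 0.7]
gripper_width: 0.001
```

{"fn": "step_arm", "kwargs": {"motion": [[0,0,-0.002,0,0,0,255],[0,0,-0.003,0,0,0,255],[0,0,-0.003,0,0,0,255]]}}

```text
time: 20.45
tool_pos: [0.4889, 0.0238, 0.0287]
tool_rot: [-0.001, 0.754, 0.657, 0.001]
contact_force: [-0.3, -0.5, 0.3]
gripper_width: -0.003
```

{"fn": "step_arm", "kwargs": {"motion": [[0,0,-0.001,0,0,0,255],[0,0,-0.002,0,0,0,255],[0,0,-0.002,0,0,0,255]]}}

```text
time: 20.75
tool_pos: [0.4889, 0.0238, 0.0278]
tool_rot: [-0.001, 0.754, 0.657, 0.001]
contact_force: [-0.4, -1.1, -0.3]
gripper_width: 0.0
```

{"fn": "step_arm", "kwargs": {"motion": [[0,0,-0.001,0,0,0,255],[0,0,-0.002,0,0,0,255],[0,0,-0.002,0,0,0,255]]}}

```text
time: 21.05
tool_pos: [0.4889, 0.0238, 0.0267]
tool_rot: [-0.001, 0.754, 0.657, 0.001]
contact_force: [0.2, -0.2, 0.1]
gripper_width: -0.002
```

{"fn": "step_arm", "kwargs": {"motion": [[0,0,-0.001,0,0,0,255],[0,0,-0.002,0,0,0,255],[0,0,-0.002,0,0,0,255]]}}

```text
time: 21.35
tool_pos: [0.4889, 0.0238, 0.0257]
tool_rot: [-0.001, 0.754, 0.657, 0.001]
contact_force: [0.2, -0.3, 0.5]
gripper_width: 0.0
```

{"fn": "step_arm", "kwargs": {"motion": [[0,0,-0.001,0,0,0,255],[0,0,-0.002,0,0,0,255],[0,0,-0.002,0,0,0,255]]}}

```text
time: 21.65
tool_pos: [0.4889, 0.0238, 0.0248]
tool_rot: [-0.001, 0.754, 0.657, 0.001]
contact_force: [0.2, 0.3, -1.1]
gripper_width: -0.003
```

{"fn": "step_arm", "kwargs": {"motion": [[0,0,-0.001,0,0,0,255],[0,0,-0.002,0,0,0,255],[0,0,-0.002,0,0,0,255]]}}

```text
time: 21.95
tool_pos: [0.4889, 0.0238, 0.0237]
tool_rot: [-0.001, 0.754, 0.657, 0.001]
contact_force: [-0.1, 0.3, -0.5]
gripper_width: -0.003
```

```bash
python3 look.py p3 side
```

```text
t 21.95 pos [0.4889 0.0238 0.0237] z [ 5.0e-04  3.4e-03 -1.0e+00] yaw y 172.13 F [-0.12  0.32 -0.54] w -0.003
F t [-0.    0.05 -0.04]
shoe tongue/nose/orig (plate mm, above floor) [[30.2, -0.8, 16.2], [-33.8, -0.8, 16.0], [-1.8, -0.8, 16.1]]
```

View pics/p3_side.png

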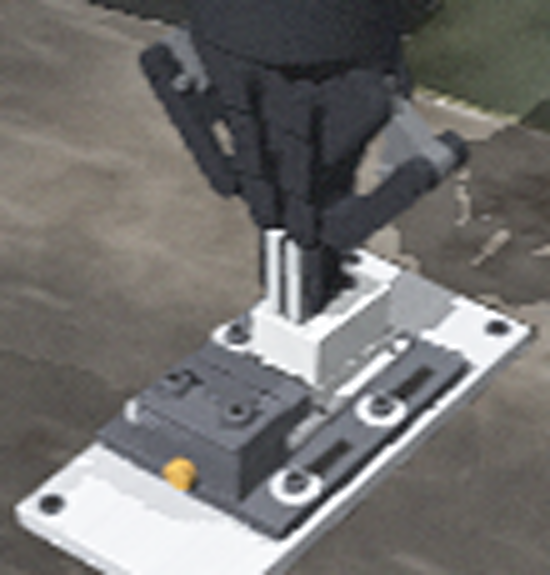

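{"fn": "step_arm", "kwargs": {"motion": [[0,0,-0.001,0,0,0,255],[0,0,-0.002,0,0,0,255],[0,0,-0.002,0,0,0,255]]}}

```text
time: 22.3
tool_pos: [0.489, 0.0238, 0.0229]
tool_rot: [-0.001, 0.754, 0.657, 0.001]
contact_force: [0.2, -1.1, 0.6]
gripper_width: 0.001
```

{"fn": "step_arm", "kwargs": {"motion": [[0,0,-0.001,0,0,0,255],[0,0,-0.002,0,0,0,255],[0,0,-0.002,0,0,0,255]]}}

```text
time: 22.6
tool_pos: [0.4892, 0.024, 0.0221]
tool_rot: [-0.001, 0.754, 0.657, 0.002]
contact_force: [0.5, 1.8, 2.9]
gripper_width: 0.001
```

{"fn": "step_arm", "kwargs": {"motion": [[0,0,-0.001,0,0,0,255],[0,0,-0.002,0,0,0,255],[0,0,-0.002,0,0,0,255]]}}

```text
time: 22.9
tool_pos: [0.4894, 0.0242, 0.0213]
tool_rot: [-0.001, 0.754, 0.657, 0.002]
contact_force: [0.2, 2.4, 4.2]
gripper_width: -0.006
```

{"fn": "step_arm", "kwargs": {"motion": [[0,0,-0.001,0,0,0,255],[0,0,-0.002,0,0,0,255],[0,0,-0.002,0,0,0,255]]}}

```text
time: 23.2
tool_pos: [0.4895, 0.0246, 0.0209]
tool_rot: [-0.001, 0.754, 0.657, 0.002]
contact_force: [-2.1, 5.9, 9.8]
gripper_width: -0.005
```

{"fn": "step_arm", "kwargs": {"motion": [[0,0,-0.001,0,0,0,255],[0,0,-0.002,0,0,0,255],[0,0,-0.002,0,0,0,255]]}}

```text
time: 23.5
tool_pos: [0.4896, 0.0246, 0.0209]
tool_rot: [-0.002, 0.754, 0.657, 0.002]
contact_force: [-5.3, 5.8, 14.6]
gripper_width: 0.001
```

{"fn": "step_arm", "kwargs": {"motion": [[0,0,0.004,0,0,0,255],[0,0,0.01,0,0,0,255],[0,0,0.04,0,0,0,255],[0,0,0.1,0,0,0,255],[0,0,0.18,0,0,0,255],[0,0,0.25,0,0,0,255],[0,0,0.25,0,0,0,255]]}}

```text
time: 24.2
tool_pos: [0.4925, 0.023, 0.1497]
tool_rot: [0.003, 0.754, 0.657, 0.005]
contact_force: [0.2, 0.2, 0.8]
gripper_width: -0.001
```

```bash
python3 look.py f1; python3 - <<'E'
import cv2
im=cv2.imread('pics/f1_side_raw.png')
cv2.imwrite('pics/f1z.png',cv2.resize(im[230:290,295:355],None,fx=10,fy=10,interpolation=cv2.INTER_NEAREST))
im=cv2.imread('pics/r1_side_raw.png')
cv2.imwrite('pics/r1z2.png',cv2.resize(im[230:290,295:355],None,fx=10,fy=10,interpolation=cv2.INTER_NEAREST))
E
```

```text
t 24.2 pos [0.4925 0.023  0.1497] z [ 0.011   0.0015 -0.9999] yaw y 172.12 F [0.2  0.16 0.79] w -0.001
F t [0.02 0.03 0.01]
shoe tongue/nose/orig (plate mm, above floor) [[30.0, -4.4, 142.1], [-34.0, -4.4, 141.9], [-2.0, -4.4, 142.0]]
```

View pics/f1z.png

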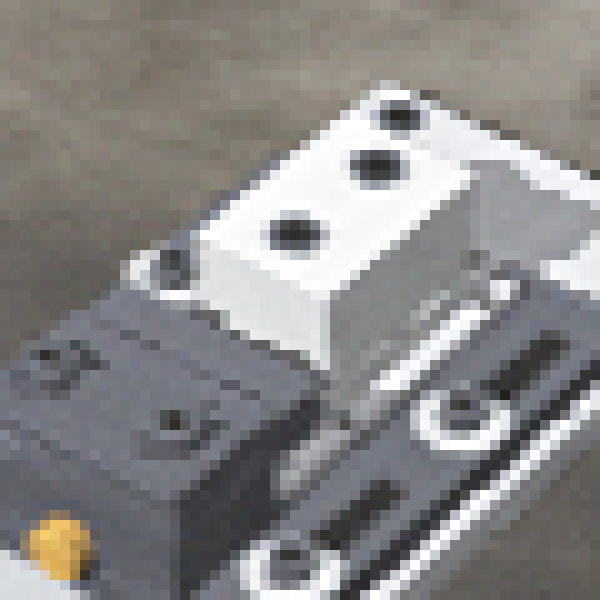

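View pics/r1z2.png

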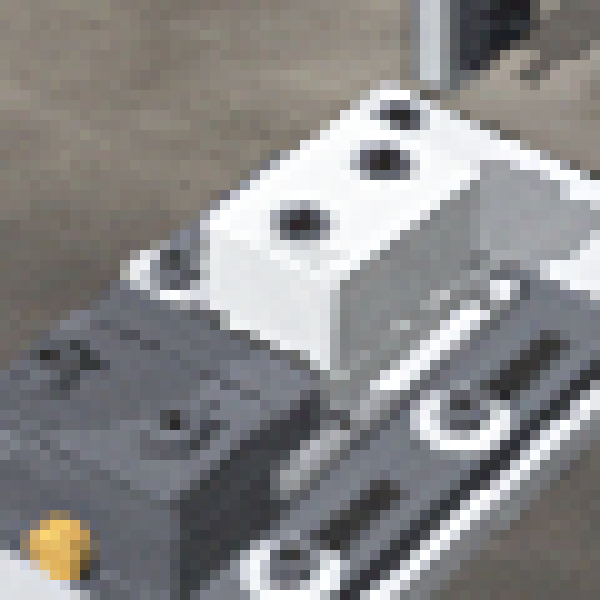

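View pics/f1_top.png

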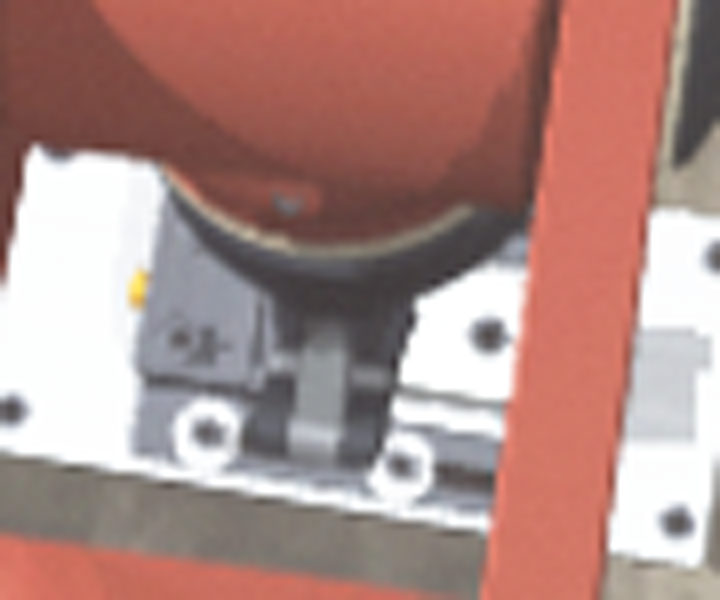

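```bash
python3 - <<'E'
from h import *
pl=np.array([.4885,.0374,1.4345])
P=np.array([[12,-15,32],[12,15,32],[-32,15,32],[-32,-15,32]])/1e3
obs=np.array([(200,235),(330,297),(477,172),(372,92)])/10-.5+[295,230]
def model(p):
    R=Ro.from_euler('z',pl[2]).as_matrix(); S=Ro.from_euler('y',p[3]).as_matrix()
    return proj((np.array([pl[0],pl[1],.018])+(R@(np.array([p[0],p[1],p[2]])[:,None]+S@P.T)).T),'side')
r=least_squares(lambda p:(model(p)-obs).ravel(),[-.0104,0,0,0]); print(r.x*1e3,'pitch deg',np.degrees(r.x[3]),'rms',np.sqrt((r.fun**2).mean()))
for x in (-.0104,-.009): print(((model([x,0,0,0])-[295,230]+.5)*10).round().tolist())
E
```

```text
[-10.76504756   2.99127332   3.39832026  45.20074098] pitch deg 2.589811689220854 rms 0.9180716666868824
[[194.0, 236.0], [327.0, 301.0], [476.0, 175.0], [344.0, 113.0]]
[[189.0, 240.0], [323.0, 305.0], [471.0, 179.0], [339.0, 117.0]]
```

After the press the front of the block dropped about 3 mm, and its visible corners match a flat, seated shoe within about 0.5 px. I'm backing away for one unobstructed check.

{"fn": "step_arm", "kwargs": {"motion": [[0,-0.1,0.1,0,0,0,255],[0,-0.2,0.15,0,0,0,255],[0,-0.3,0.2,0,0,0,255],[0,-0.4,0.2,0,0,0,255],[0,-0.5,0.2,0,0,0,255],[0,-0.5,0.2,0,0,0,255],[0,-0.5,0.2,0,0,0,255],[0,-0.5,0.2,0,0,0,255],[0,-0.5,0.2,0,0,0,255]]}}

```text
time: 25.2
tool_pos: [0.4884, -0.2251, 0.2421]
tool_rot: [-0.002, 0.754, 0.657, 0.001]
contact_force: [-0.2, -0.1, 0.6]
gripper_width: 0.001
```

```bash
python3 look.py f2; python3 - <<'E'
from h import *
pl=(.4906,.0344,1.4337)
P=np.array([[x-10.4,y,50] for x,y in [(12,-15),(12,15),(-32,15),(-32,-15)]])/1e3
print(((proj(T(pl,P),'top')-[255,210]+.5)*8).round().tolist())
E
```

```text
t 25.2 pos [ 0.4884 -0.2251  0.2421] z [-0.0017  0.0051 -1.    ] yaw y 172.18 F [-0.18 -0.13  0.55] w 0.001
F t [ 0.   -0.    0.01]
shoe tongue/nose/orig (plate mm, above floor) [[-216.4, -34.3, 234.6], [-280.4, -34.3, 234.3], [-248.4, -34.3, 234.5]]
[[365.0, 251.0], [345.0, 369.0], [520.0, 397.0], [540.0, 279.0]]
```

View pics/f2_top.png

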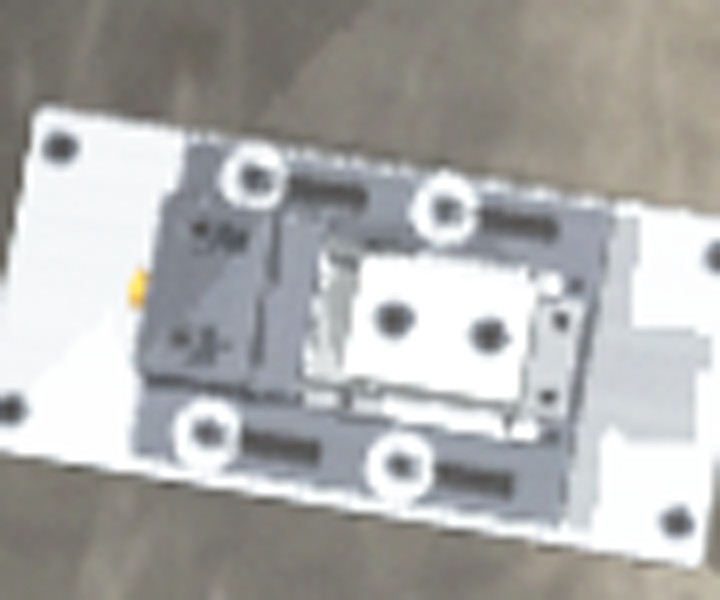

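View pics/f2_side_raw.png

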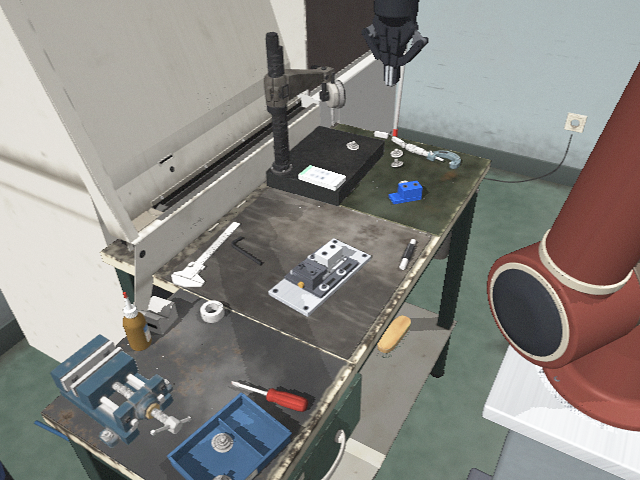

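The top view shows the block top at (362,252), (345,372), (525,400) and (538,270), matching the flat, seated prediction. The nose is against the keeper and the bystander tools are untouched. Handing in.

```bash
python3 -c "
from plant import manip
print(manip.job_done())"
```

```text
the job is handed in; nothing more can be done
None
```

The silvery shoe is loaded in the spring nest, nose behind the keeper. I handed the job in at about 25 s, with the arm well clear and touching nothing.

**Sequence**
- I gripped the shoe across its block and carried it in 6° nose up. I felt for the nest floor, lifted about 1 mm and went under the toe.
- I pushed against the plunger to about 10 N, roughly 3.5 mm in, then levelled the nose down behind the keeper and let go.
- I pressed the block with closed fingers. The force reached 14.6 N, above the 10 N suggested, when the shoe stopped moving.

**Last checks**
- **Seating:** the press lowered the front of the block about 3 mm. In both cameras the visible block corners then matched a flat shoe against the keeper to within about 1 px (about 2 mm). The tongue under the toe was not visible.
- **Bystanders:** in the last side picture the hex key, ring gauge and plug gauge lie where they were.

**What disagreed**
- **Finger tips:** in the pictures they stood about 24–28 mm higher than the reported TCP, so I set the grasp height by picture and force.
- **Nest floor:** contact came about 1 mm lower than the arm's position reading predicted, so I zeroed on the felt contact.
- **Cameras:** they differed by 2–3 mm on the plate's position.
- **Pose fit:** my last numerical fit of the seated shoe came out wrong (2.6° pitch) because one corner I picked belonged to the plate. I relied on the other three corners.

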